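# Unbolt, set, load and secure the vee-block ramp

### The arm

A 6-joint arm with a two-finger parallel gripper is mounted at the origin on a cart in front of the work surface, level with it; the furniture and walls round the work are solid. World frame = base frame: x ahead of the robot, y to its left, z up, the work surface at z = 0. Lengths are in mm, angles in rad, forces in N, time in s.
With the tool pointing down it reaches from about 275 to 725 mm from the base axis. Payload 15.9 kg.
Tool frame: the origin (TCP) lies midway between the tips of the shut fingers; the grasp point (between the pads) lies 19 mm behind it; z points along the fingers, y is the direction in which the jaws open and shut (so a half turn about z gives the same grasp; the last joint's range is limited). The gripper opens to 85 mm and grips with 20 to 120 N. Pads are 22 mm wide; open, the fingers measure 114 mm over their backs; the gripper's body (76 mm by 85 mm) begins 54 mm behind the grasp point. The pads swing forward as they close: fully open they stand 13 mm farther back than shut.
Start: joints at [-1.254, 0.213, -0.034, 1.323, 0, 1.571], TCP at [155.757, -475.105, 192.306] pointing down, gripper open.
Joint ranges: [-2.98, 2.98], [-0.74, 1.72], [-1.14, 1.35], [-2.1, 2.04], [-1.57, 1.44], [-3.14, 3.14]. Speed limits (rad/s): [1.89, 1.89, 2.39, 2.57, 3.14, 3.14].

### API

Orientations are given as [roll, pitch, yaw] about the fixed x, y, z axes, in that order (R = Rz(yaw) Ry(pitch) Rx(roll)).
In Python, from rig import ctrl gives the robot as it stands.
- The arm moves only by the shell command python3 -m pendant 'ROWS' [FORCE]. ROWS is JSON, a list that holds one entry, the list of rows, each a list of 7 numbers: the shift along the tool's x, y, z in m, then the turn, a rotation vector about the tool's x, y, z in degrees, then the opening, from 0 (shut) to 1 (fully open). A call has 1 to 12 rows; each row shifts and turns the commanded pose from where the row before left it, along the tool's axes as they then stand; what a row does not reach is not made up. A row lasts 1/8 s, in which the tool goes at most 62.5 mm and 10.7 degrees, less where a joint would pass 70% of its speed; a pose out of reach is approached as far as the arm can. A call with a gripper value outside its range is refused whole. The fingers move at their own pace and stop on an object; FORCE is the grip in N (left out, the last holds). Time passes only in rows, so rows that do not move let the fingers close. It gives the time, the measured TCP pose, the force and the opening at its end, in the units of the state.
- ctrl.observe(): the state, without advancing time (a new reading comes with each control period).
- ctrl.get_image(name): name is "scene" or "top" or "wrist"; returns (picture, depth): 384x512x3 uint8, red, green, blue; 384x512 float32, mm along the optical axis (not along the pixel's ray), 0 where there is no reading.
- ctrl.camera_info(name): a dict with "K" (3x3 intrinsics, pixels), "k1" (the pictures are not rectified: a ray, as slopes to the right and down, at radius r is drawn at 1 + k1 r^2 times it, then the intrinsics apply), "R" (3x3) and "t" (3): a world point X has camera coordinates R X + t. Camera axes: x right, y down, z forward; pixel columns grow to the right and rows downward; lengths in mm; the calibration is good to about 2 mm. A picture is of the moment at which its call begins: read the wrist's pose just before it. camera_info takes no time and is no camera call; for the wrist camera it gives the pose at the moment of the call.
- ctrl.hand_in(): hands the job in, once; it reports no verdict.
Trained networks look in the newest picture that a camera, given by its name, has taken for a name from the list of things; names that differ only in an ending like _2 or _b are one class to them, and where a whole thing is asked for, a point or a joint stands for the part that bears it (a point fixed in the world has none). Each returns a list of dicts, best first, with "confidence" (0 to 1); they miss things now and then, are a little off and sometimes report something else, mostly with a low value. They report only what shows in the picture. A call takes as long as a camera call.
- ctrl.search_frame(thing, camera): "extent" ([left, top, width, height] in pixels, round what is visible of it).
The state is a dict: "time": time; "joints": joint angles; "joint_velocities": joint speeds; "joint_efforts": joint torques, N m; "position": TCP position; "tcp_rot": TCP orientation; "ft_force": force on the tool from outside, world axes, zero at the start; "moment": the same for the moment, N m; "width": finger opening in mm.
Only numpy, scipy, OpenCV 4.12 (cv2) and the standard library are available. Lean on these libraries where they do the work, as an engineer would, in place of code of your own. Each camera call takes 0.05 s, during which the arm holds its last target.

### The job

Get the sloping loading ramp ready and load it: lift the guard bolt's handle with the red grip up out of its notch and draw the bolt fully out, then slide the freed blue stop carriage up to the top of the ramp and turn its black clamp knob clockwise until it is tight. After that, slide every black vee block from the bench up a lane of its own, vee upwards and lengthwise, in under the clear hood until it rests squarely against the stop, and leave it there. Leave the bolt pushed home again with its handle down in the notch, and do not disturb the other things on the bench.

Things in the scene. Friction and masses are not known exactly. Their poses are not given: they have to be found in the camera images.
- dock: fixed base of the loading ramp, a grey plate on a dark plinth, 250 x 206 mm, with a 95 mm wide wing on its left (+y) side that carries the bolt; origin on the bench, 142 mm uphill of its lower edge, midway across, x points up the ramp (away from the robot), y to the left, z up.
- ramp: aluminium ramp deck, 250 mm long (x -0.035 to 0.215), 206 mm wide (y), rising at 0.14 rad; origin on its upper surface, midway across, 35 mm from its lower edge, 37 mm above the bench; x up the slope, y left, z square to the deck. Three 42 mm lanes between white rails 18 mm high (x 0.020 to 0.210), middles at y = -0.064, 0, +0.064. Right: steel keeper plate, x 0.105 to 0.162, y -0.107 to -0.114, up to z = 0.071. Blocks stay put on the slope.
- stop_face (a point): middle of the blue carriage's downhill (stop) face, at deck level; moves with the carriage (ramp x = 0.075 + joint carriage), ramp's axes. The carriage is a crossbeam 36 mm long (x), 206 mm wide, 20 to 60 mm above the deck; its clear hood, 60 to 63 mm above the deck, reaches 40 mm downhill past the face over all lanes, so blocks must be slid in from below.
- carriage (a joint): stop carriage along the ramp, m: 0 = parked low, held by the bolt; 0.07 = top end. About 3 N friction once the bolt is out; stays where it is left.
- knob_grip (a point): middle of the clamp knob's grip bar, on the knob's axis; z along the axis, square to and away from the deck. On the right end of the carriage top: a black bar 46 mm long (its x), 13 mm thick (its y), from 16 mm below to 10 mm above this point. An orange tab, reaching 38 mm from the axis along its +x, turns with it, 18 to 24 mm below the point.
- knob (a joint): turn of the clamp knob, rad, growing clockwise from above: starts loose at 0 to 0.2, bar about up the ramp; 1.3 = end stop, tight, bar nearly across it. Stiff (0.06 Nm), stays where left. Its tab hits the keeper plate at about 0.7 unless the carriage is fully up; tight, it holds the carriage there. The knob may also serve as a handle to push the carriage.
- bolt_axis (a point): point on the barrel bolt's axis at the root of its handle, 85 mm above the bench; moves with the bolt; dock's axes: the bolt (steel rod, 11 mm in diameter) slides along +y and the handle turns about this y axis.
- grip (a point): centre of the red roller grip, 22 mm in diameter and 22 mm wide (along dock y), which turns freely on its pin at the end of the bolt's handle, 52 mm from the bolt axis on an 8 mm stem. Shut, it lies level on the dock's -x side of the axis, the stem between two steel cheeks reaching 24 mm out from the axis and 5 mm above it. Pinch it from above with the fingers along dock y.
- bolt (a joint): how far the bolt is drawn out, m: 0 shut (tip in the staple on the carriage's left end), 0.030 fully out, towards dock +y. About 2 N friction. Moves no more than about 4 mm while the handle is in the notch.
- bolt_handle (a joint): lift of the bolt's handle, rad: 0 level in its notch, positive lifted (the grip rises and swings towards the bolt axis), up to 1.4; clears the notch from about 0.9. Light friction holds it where it is left.
- vee_1: loose black vee block, 92 (x) x 34 (y) x 52 mm high, about 0.18 kg, standing vee upwards; origin at the centre of its underside, z up. The vee runs along y in the middle of the 92 mm, down to 22 mm above the underside; the ends are full height. Same either way round. Grasp across the 34 mm. Two or three of vee_1, vee_2, vee_3 are there; an absent one reads None.
- vee_2: as vee_1
- vee_3: as vee_1
- bottle: bystander: white plastic squeeze bottle with red cap, 62 x 82 x 179 mm; origin at the centre of its underside
- ring_gauge: bystander: steel ring, 58 mm in diameter, 18 mm high; origin at the centre of its underside
- stamp: bystander: small black hand stamp, 24 x 24 x 63 mm, standing; origin at the centre of its underside

How it is judged (in metres and radians):
On the way, in this order (a step that is already met when the one before it is completed fails the run):
1. the bolt's handle has been lifted and the bolt is drawn out by more than 23 of its 30 mm (value of joint bolt above 0.023 m), for 0.2 s.
2. the stop carriage is at the top of the ramp and its clamp knob is tight (value of joint carriage above 0.065 m and value of joint knob above 1.1 rad), for 0.2 s.
At the end, for the whole second after the job is handed in: bolt home (within 5 mm), handle down in the notch (below 0.2 rad); carriage within 5 mm of its top end, knob past 1.1 rad; every vee block present flat and still in a lane, vee upwards, lengthwise within 0.12 rad, within 5 mm of the stop (all of step 2 and value of joint bolt below 0.005 m and value of joint bolt_handle below 0.2 rad and x of vee_1 in the frame of stop_face between -0.051 and -0.043 m and z of vee_1 in the frame of ramp between -0.004 and 0.004 m and y of vee_1 in the frame of ramp between -0.075 and 0.075 m and angle between the x axis of each of vee_1, vee_2, vee_3 and the x axis of ramp, either way round below 0.12 rad and angle between the z axis of each of vee_1, vee_2, vee_3 and the z axis of ramp, either way round below 0.08 rad and linear speed of each of vee_1, vee_2, vee_3 below 0.02 m/s and x of vee_2 in the frame of stop_face between -0.051 and -0.043 m and z of vee_2 in the frame of ramp between -0.004 and 0.004 m and y of vee_2 in the frame of ramp between -0.075 and 0.075 m and x of vee_3 in the frame of stop_face between -0.051 and -0.043 m and z of vee_3 in the frame of ramp between -0.004 and 0.004 m and y of vee_3 in the frame of ramp between -0.075 and 0.075 m); the robot touches nothing.
It fails at once if a bystander (bottle, ring gauge or stamp) is moved more than 50 mm or tipped over (distance of any of bottle, ring_gauge, stamp from where it was at the start of the episode above 0.05 m or angle between any of bottle, ring_gauge, stamp's own z axis and vertical above 0.6 rad).
Of vee_1, vee_2, vee_3 only 2 to 3 are there at a start; the rules pass over those that are not, and their reading is None.
At some moment in a run one of vee_1, vee_2, vee_3 may be knocked a few centimetres aside while the robot is not near it.
It also fails if it takes over 208 s, if anything falls off the work surface, if the arm or the gripper's body presses on something with over 40 N, if the wrist force passes 120 N, or if a joint passes its speed limit or range.

## Working session

There is one attempt and no reset: what is moved stays moved. The work goes in short steps, Python scripts to look and compute and a shell command to move; the robot and the scene stay as the last step left them, time stands still between calls to the robot, and variables do not carry over. Pictures are saved under pics/ and viewed, and the job is handed in when it is done.

```bash
ls; mkdir -p pics
python3 - <<'E'
from rig import ctrl
import cv2
s=ctrl.observe();print(s)
for n in("scene","top","wrist"):
    im,d=ctrl.get_image(n); cv2.imwrite(f"pics/{n}0.png",im[:,:,::-1]); i=ctrl.camera_info(n); print(n,i)
E
```

```text
pics
{'time': 0.0, 'joints': array([-1.25398115e+00,  2.13339398e-01, -3.50664396e-02,  1.32346285e+00,
        2.92347065e-05,  1.57081527e+00]), 'joint_velocities': array([-3.49314975e-05,  3.58857009e-04,  4.89168736e-06,  1.40025894e-03,
        6.70410216e-04, -4.79382827e-04]), 'joint_efforts': array([-3.38834834e-03, -6.86145687e+01,  4.87127173e+01,  1.68409530e-02,
       -1.81083296e-04,  1.29167478e-05]), 'position': array([ 155.66555371, -474.76159296,  191.82162773]), 'tcp_rot': array([-3.14052029e+00, -2.92143768e-05,  3.16796204e-01]), 'ft_force': array([-0.98825588, -1.14489226,  0.49032155]), 'moment': array([-0.02319636,  0.02920481, -0.02638555]), 'width': 85.45136061158804}
scene {'K': array([[384.26597719,   0.        , 253.49435849],
       [  0.        , 384.26597719, 192.29945076],
       [  0.        ,   0.        ,   1.        ]]), 'k1': -0.004234433366396158, 'R': array([[-5.86848195e-01, -8.09696656e-01,  7.21998702e-04],
       [-5.89442516e-01,  4.26601736e-01, -6.85979941e-01],
       [ 5.55127659e-01, -4.02991667e-01, -7.27620093e-01]]), 't': array([53
[... 186 characters left out ...]
  ,   1.        ]]), 'k1': -0.11200039385060134, 'R': array([[-0.02606484, -0.99958866, -0.01196349],
       [-0.98250494,  0.02782331, -0.18414644],
       [ 0.18440356,  0.00695444, -0.98282601]]), 't': array([ 277.65114333,  531.20440978, 1140.59919598])}
wrist {'K': array([[326.84979077,   0.        , 253.67619818],
       [  0.        , 326.84979077, 191.51073166],
       [  0.        ,   0.        ,   1.        ]]), 'k1': -0.031504264124862076, 'R': array([[ 3.10948135e-01, -9.50426870e-01, -1.47844659e-04],
       [-9.08533828e-01, -2.97287789e-01,  2.93574954e-01],
       [-2.79065477e-01, -9.11522626e-02, -9.55936046e-01]]), 't': array([-500.03661762,  -37.75746626,  378.78192803])}
```

View pics/scene0.png

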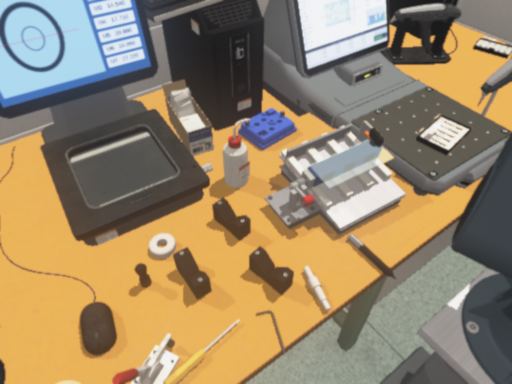

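View pics/top0.png

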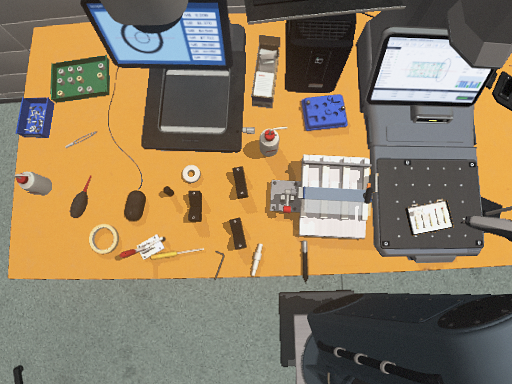

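```bash
cat > h.py <<'E'
from rig import ctrl
import numpy as np, cv2
from scipy.spatial.transform import Rotation as Rn
def undist(px,i):
    K=np.array(i["K"]);k=i["k1"]
    p=np.atleast_2d(np.array(px,float))
    return cv2.undistortPoints(p[:,None,:],K,np.array([k,0,0,0,0.]))[:,0,:]
def cloud(d,i):
    h,w=d.shape
    u,v=np.meshgrid(np.arange(w),np.arange(h))
    n=undist(np.c_[u.ravel(),v.ravel()],i)
    z=d.ravel()
    P=np.c_[n*z[:,None],z]
    return ((P-np.array(i["t"]))@np.array(i["R"])).reshape(h,w,3)
def px2plane(px,i,z):
    n=undist(px,i);R=np.array(i["R"]);t=np.array(i["t"])
    dirs=np.c_[n,np.ones(len(n))]@R; c=-R.T@t
    s=(z-c[2])/dirs[:,2]
    return c+dirs*s[:,None]
def proj(X,i):
    X=np.atleast_2d(X);R=np.array(i["R"]);t=np.array(i["t"])
    rv=cv2.Rodrigues(R)[0]
    return cv2.projectPoints(X.astype(float),rv,t.astype(float),np.array(i["K"]),np.array([i["k1"],0,0,0,0.]))[0][:,0,:]
E
python3 - <<'E'
from h import *
for c in("top","scene"):
    ctrl.get_image(c)
    for n in("vee_1","grip","knob_grip","ramp","stop_face","bottle","ring_gauge","stamp"):
        print(c,n,[(np.round(r["extent"],1).tolist(),round(r["confidence"],2)) for r in ctrl.search_frame(n,c)])
print(ctrl.observe()["time"])
E
```

```text
top vee_1 [([187.5, 190.4, 17.2, 33.0], 0.86), ([235.1, 165.6, 14.2, 31.6], 0.6), ([231.6, 218.4, 13.8, 32.0], 0.57), ([262.5, 125.9, 21.4, 28.9], 0.48)]
top grip [([188.8, 191.0, 15.8, 33.1], 0.7)]
top knob_grip [([364.8, 184.8, 8.3, 20.1], 0.48)]
top ramp [([296.3, 156.5, 79.8, 82.1], 0.81)]
top stop_face [([297.0, 183.5, 75.0, 32.5], 0.73), ([363.3, 183.8, 8.5, 18.9], 0.41)]
top bottle [([259.2, 128.7, 20.9, 28.2], 0.65), ([285.3, 187.3, 5.9, 26.9], 0.15)]
top ring_gauge [([179.1, 164.4, 22.7, 20.7], 0.8)]
top stamp [([163.1, 189.6, 8.7, 4.3], 0.62)]
scene vee_1 [([174.2, 247.3, 38.0, 50.3], 0.94), ([249.1, 245.6, 46.4, 48.2], 0.93), ([212.1, 197.3, 38.5, 42.0], 0.66)]
scene grip [([297.8, 187.8, 15.6, 16.8], 0.52), ([225.6, 135.3, 25.2, 52.7], 0.49)]
scene knob_grip [([286.4, 182.2, 27.2, 23.9], 0.4)]
scene ramp [([281.3, 123.0, 125.4, 107.4], 0.98)]
scene stop_face [([137.2, 265.4, 12.9, 21.6], 0.27)]
scene bottle [([227.0, 120.6, 24.7, 66.6], 0.6)]
scene ring_gauge [([150.3, 234.7, 22.5, 23.8], 0.57)]
scene stamp [([134.8, 262.9, 14.4, 25.4], 0.57), ([295.8, 187.7, 17.9, 19.3], 0.27)]
1.05
```

The scene shows three vee blocks (top px ~195,206; 240,181; 238,234), the ramp at top px 297-370 x 155-238, the red grip at ~(288,209) and the knob at ~(368,195). Next I locate the dock.

Run:
```python
from h import *
im,d=ctrl.get_image("top");i=ctrl.camera_info("top")
np.savez("top0.npz",im=im,d=d)
c=im[145:245,255:385]; cv2.imwrite("pics/topc.png",cv2.resize(c,None,fx=6,fy=6,interpolation=cv2.INTER_CUBIC)[:,:,::-1])
im2,d2=ctrl.get_image("scene");i2=ctrl.camera_info("scene")
np.savez("scene0.npz",im=im2,d=d2)
c=im2[110:240,255:415]; cv2.imwrite("pics/scenec.png",cv2.resize(c,None,fx=5,fy=4.6,interpolation=cv2.INTER_CUBIC)[:,:,::-1])
C=cloud(d,i)
for p in [(195,206),(240,181),(238,234),(305,225),(330,225),(355,225),(335,160),(288,209),(368,195),(270,250),(330,193),(290,190)]:
    print(p,C[p[1],p[0]].round(1))
C2=cloud(d2,i2)
for n in [(303,198),(375,140),(350,165),(290,210),(345,210)]: print("s",n,C2[n[1],n[0]].round(1))
```

```text
(195, 206) [497.3 460.1  15.6]
(240, 181) [572.6 314.6  24.6]
(238, 234) [405.  324.6  14.5]
(305, 225) [425.5 115.7  36.3]
(330, 225) [423.1  38.1  35.9]
(355, 225) [420.8 -40.7  33.6]
(335, 160) [623.4  14.6  61.9]
(288, 209) [469.  170.7  95.3]
(368, 195) [495.9 -56.7 145.1]
(270, 250) [352.9 225.5   2.8]
(330, 193) [510.4  46.6 113. ]
(290, 190) [526.4 162.2  92.6]
s (303, 198) [474.4 185.3  93.6]
s (375, 140) [491.2 -50.9 132. ]
s (350, 165) [480.2  38.2 107.6]
s (290, 210) [503.3 192.4  31.1]
s (345, 210) [424.9  93.   37.1]
```

View pics/topc.png

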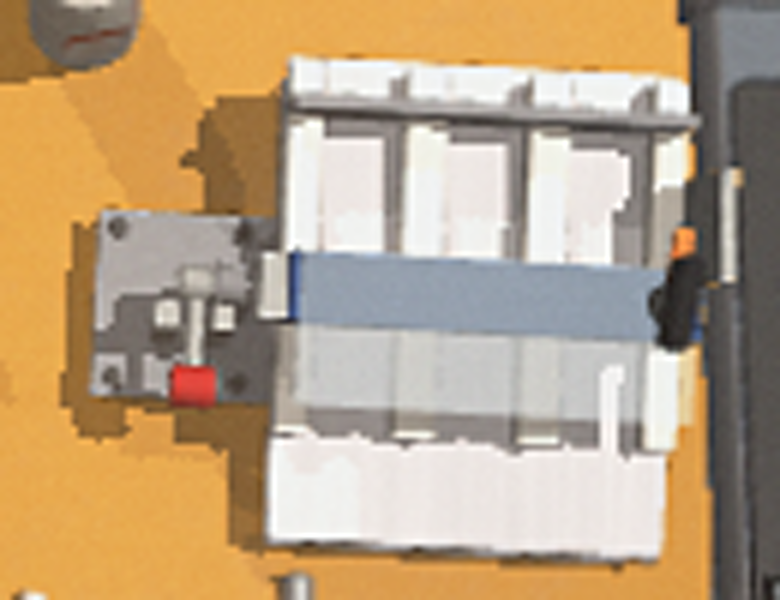

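View pics/scenec.png

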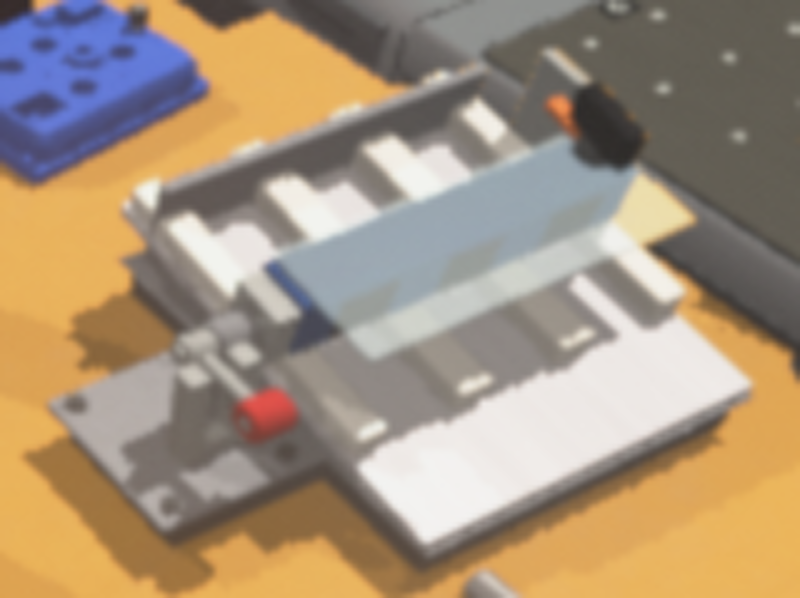

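Run:
```python
from h import *
from scipy.optimize import least_squares
it=ctrl.camera_info("top");isc=ctrl.camera_info("scene")
T=lambda a,b:(255+a/6-.5+.08,145+b/6-.5+.08)
S=lambda a,b:(255+a/5-.4,110+b/4.6-.4)
a=.14
obs=[(it,T(268,543),(-35,103,0)),(it,T(660,558),(-35,-103,0)),(it,T(300,322),(75,103,60)),(it,T(300,252),(111,103,60)),
(it,T(395,432),(20,43,18)),(it,T(435,434),(20,21,18)),(it,T(520,440),(20,-21,18)),(it,T(560,442),(20,-43,18)),(it,T(675,450),(20,-103,18)),
(isc,S(427,545),(-35,103,0)),(isc,S(752,383),(-35,-103,0)),(isc,S(683,290),(20,-103,18)),(isc,S(268,263),(111,103,60))]
def world(p,q):
    X=np.array([v[2] for v in obs],float) if q is None else np.atleast_2d(q).astype(float)
    R=Rn.from_euler('z',p[2])*Rn.from_euler('y',-a)
    return R.apply(X)+[p[0],p[1],37]
def res(p):
    W=world(p,None);return np.concatenate([proj(w,o[0])[0]-o[1] for w,o in zip(W,obs)])
r=least_squares(res,[440,30,0],loss='soft_l1');print(r.x);print(res(r.x).reshape(-1,2).round(1))
p=r.x
print("lanes lower",world(p,[[20,64,0],[20,0,0],[20,-64,0]]).round(1))
for nm,px,z in(("griptop",T(193,387),90),):
    print(nm,px2plane([px],it,z))
# depth-based
for f,i,c in(("top0.npz",it,None),("scene0.npz",isc,None)):
    D=np.load(f);C=cloud(D["d"],i);im=D["im"].astype(int)
    m=(im[...,0]>150)&(im[...,1]<90)&(im[...,2]<90)&(abs(C[...,0]-470)<60)&(abs(C[...,1]-170)<60)
    print(f,m.sum(),C[m].mean(0).round(1),C[m].min(0).round(1),C[m].max(0).round(1)); v,u=np.nonzero(m);print(px2plane([(u.mean(),v.mean())],i,90))
    m=(im.sum(2)<130)&(abs(C[...,0]-500)<60)&(C[...,1]<-30)&(C[...,1]>-110)&(C[...,2]>90)
    print("knob",m.sum(),C[m].mean(0).round(1),C[m].min(0).round(1),C[m].max(0).round(1))
Rw=(Rn.from_euler('z',p[2])*Rn.from_euler('y',-a))
print("ramp x",Rw.as_matrix()[:,0],"yaw",p[2])
```

```text
[ 4.24249379e+02  2.95246495e+01 -7.50619186e-02]
[[-0.1 -0.7]
 [ 0.6 -0.4]
 [-2.   0.1]
 [-1.5 -0.4]
 [-0.3  1. ]
 [ 0.2  1. ]
 [-0.3  0.6]
 [ 0.2  0.6]
 [ 0.4  0.1]
 [ 0.1 -0.8]
 [ 0.2 -0.6]
 [ 1.1 -0.5]
 [-1.3 -0.9]]
lanes lower [[448.8  91.9  39.8]
 [444.   28.   39.8]
 [439.2 -35.8  39.8]]
griptop [[469.55549624 174.06311962  90.        ]]
top0.npz 40 [470.5 173.4  95.1] [462.9 164.4  90.6] [478.7 182.7  99.4]
[[471.18924129 173.02131328  90.        ]]
knob 28 [496.5 -53.4 138.7] [476.5 -58.2 127.4] [516.  -49.1 147.1]
scene0.npz 56 [465.8 176.6  93.8] [458.8 166.6  89.3] [476.7 186.1  98.4]
[[468.18565599 174.00105367  90.        ]]<stdin>:27: RuntimeWarning: Mean of empty slice.
  ret = um.true_divide(
Traceback (most recent call last):
ValueError: zero-size array to reduction operation minimum which has no identity
```

The dock fit is good: yaw -0.075, ramp origin (424, 29.5), residuals about 1 px. The grip is at about (469.5, 174, 85). I'll write a helper that prints tool-frame deltas, then go above the grip.

```bash
cat >> h.py <<'E'
P0=np.array([424.2,29.5,37.]);YAW=-0.075
RR=Rn.from_euler('z',YAW)*Rn.from_euler('y',-.14)
def r2w(q): return RR.apply(q)+P0
def w2r(q): return RR.inv().apply(np.array(q)-P0)
def delta(target,rpy=None):
    s=ctrl.observe();R=Rn.from_euler('xyz',s["tcp_rot"])
    print("t",round(s["time"],2),"pos",s["position"].round(1),"rot",s["tcp_rot"].round(4),"F",s["ft_force"].round(1),"w",round(s["width"],1))
    print("tool shift mm",R.inv().apply(np.array(target)-s["position"]).round(1))
    if rpy is not None:
        print("turn deg",(R.inv()*Rn.from_euler('xyz',rpy)).as_rotvec(degrees=True).round(2))
E
python3 -m pendant '[[[0,0,-0.02,0,0,7.5,0.5],[0,0,-0.02,0,0,7.5,0.5],[0.02,-0.05,0,0,0,7.5,0.5],[0.02,-0.055,0,0,0,0,0.5],[0.02,-0.055,0,0,0,0,0.5],[0.02,-0.055,0,0,0,0,0.5],[0.02,-0.055,0,0,0,0,0.5],[0.02,-0.055,0,0,0,0,0.5],[0.02,-0.055,0,0,0,0,0.5],[0.02,-0.055,0,0,0,0,0.5],[0.02,-0.055,0,0,0,0,0.5],[0.02,-0.055,0,0,0,0,0.5]]]' 40
python3 -c "
from h import *
delta([469.5,174,110],[np.pi,0,-.075])"
```

```text
time: 2.65
position: [385.6, 6.1, 233.2]
tcp_rot: [-3.101, 0.0, -0.019]
ft_force: [0.1, 0.6, 1.4]
width: 43.1
t 2.65 pos [385.6   6.1 233.2] rot [-3.1012  0.     -0.0195] F [0.1 0.6 1.4] w 43.1
tool shift mm [  80.6 -164.4  129.9]
turn deg [-2.31  0.06  3.18]
```

```bash
python3 -m pendant '[[[0.02,-0.04,0.01,0,0,0,0.5],[0.02,-0.04,0.02,0,0,0,0.5],[0.02,-0.04,0.02,0,0,0,0.5],[0,0,0,0,0,0,0.5],[0,0,0,0,0,0,0.5]]]'
python3 -c "
from h import *
delta([469.5,174,110],[np.pi,0,-.075])
im,d=ctrl.get_image('wrist');cv2.imwrite('pics/w1.png',im[:,:,::-1]);i=ctrl.camera_info('wrist')
im=im.astype(int);C=cloud(d,i)
m=(im[...,0]>130)&(im[...,1]<80)&(im[...,2]<80)&(abs(C[...,0]-470)<40)&(abs(C[...,1]-174)<40)
print(m.sum(),C[m].mean(0),C[m].min(0),C[m].max(0))
v,u=np.nonzero(m);print(u.min(),u.max(),v.min(),v.max())
"
```

```text
time: 3.28
position: [446.0, 59.7, 190.7]
tcp_rot: [-3.045, 0.001, 0.058]
ft_force: [0.7, 0.2, 0.3]
width: 42.6
t 3.27 pos [446.   59.7 190.7] rot [-3.0445e+00  1.4000e-03  5.7700e-02] F [0.7 0.2 0.3] w 42.6
tool shift mm [  30.1 -104.4   91.2]
turn deg [-5.55  0.45  7.6 ]
339 [475.11985537 173.58326342  93.23244983] [465.39413365 163.34746512  77.64348592] [481.38827824 185.49712635  96.86650581]
125 155 130 147
```

View pics/w1.png

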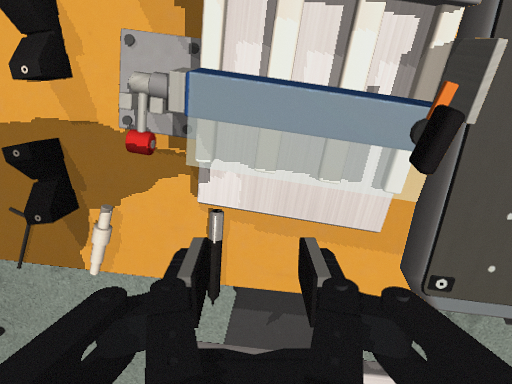

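The wrist view shows the grip at (140,142) and the knob at (437,138). The tool has rolled a little and yawed, so I check the joints.

```bash
python3 -c "
from h import *
print(ctrl.observe()['joints'].round(3))"
python3 -m pendant '[[[0,0,0,0,0,0,0.5],[0,0,0,0,0,0,0.5]]]'
python3 -c "
from h import *
print(ctrl.observe()['joints'].round(3))"
```

```text
[ 0.056  0.109 -0.166  1.296  0.097  3.141]
time: 3.58
position: [446.3, 59.8, 190.8]
tcp_rot: [-3.044, 0.001, 0.057]
ft_force: [0.8, 0.2, -0.3]
width: 42.9
[ 0.057  0.109 -0.166  1.296  0.097  3.141]
```

Joint 6 is at its limit, so I use the half-turned grasp (yaw ≈ +3.067) instead.

```bash
python3 -m pendant '[[[0,0,0,0,0,-10.5,0.5],[0,0,0,0,0,-10.5,0.5],[0,0,0,0,0,-10.5,0.5],[0,0,0,0,0,-10.5,0.5],[0,0,0,0,0,-10.5,0.5],[0,0,0,0,0,-10.5,0.5],[0,0,0,0,0,-10.5,0.5],[0,0,0,0,0,-10.5,0.5],[0,0,0,0,0,-10.5,0.5],[0,0,0,0,0,-10.5,0.5],[0,0,0,0,0,-10.5,0.5],[0,0,0,0,0,-10.5,0.5]]]'
python3 -c "
from h import *
delta([469.5,174,110],[np.pi,0,np.pi-.075])
print(ctrl.observe()['joints'].round(3))"
```

```text
time: 5.08
position: [446.3, 59.9, 190.6]
tcp_rot: [3.085, -0.079, 2.265]
ft_force: [-0.8, 0.1, 0.3]
width: 42.8
t 5.08 pos [446.3  59.9 190.6] rot [ 3.0846 -0.079   2.2651] F [-0.8  0.1  0.3] w 42.8
tool shift mm [66.3 85.8 91.1]
turn deg [  4.9   -2.97 -46.01]
[ 0.057  0.11  -0.166  1.296  0.097  0.935]
```

```bash
python3 -m pendant '[[[0,0,0,0.98,-0.6,-9.2,0.5],[0,0,0,0.98,-0.6,-9.2,0.5],[0,0,0,0.98,-0.6,-9.2,0.5],[0,0,0,0.98,-0.6,-9.2,0.5],[0,0,0,0.98,-0.6,-9.2,0.5],[0,0,0,0,0,0,0.5]]]'
python3 -c "
from h import *
delta([469.5,174,120],[np.pi,0,np.pi-.075])"
```

```text
time: 5.82
position: [446.2, 60.1, 190.6]
tcp_rot: [-3.141, -0.0, 3.06]
ft_force: [0.6, -1.0, 0.2]
width: 42.6
t 5.83 pos [446.2  60.1 190.6] rot [-3.1415 -0.      3.0601] F [ 0.6 -1.   0.2] w 42.6
tool shift mm [-13.9 115.4  70.6]
turn deg [-0.01 -0.   -0.37]
```

```bash
python3 -m pendant '[[[-0.004,0.03,0.01,0,0,0,0.5],[-0.004,0.03,0.01,0,0,0,0.5],[-0.004,0.03,0.01,0,0,-0.4,0.5],[-0.002,0.025,0.01,0,0,0,0.5],[0,0,0,0,0,0,0.5],[0,0,0,0,0,0,0.5]]]'
python3 -c "
from h import *
delta([469.5,174,66],[np.pi,0,np.pi-.075])
im,d=ctrl.get_image('wrist');cv2.imwrite('pics/w2.png',im[:,:,::-1]);i=ctrl.camera_info('wrist')
im=im.astype(int);C=cloud(d,i)
m=(im[...,0]>110)&(im[...,1]<80)&(im[...,2]<80)&(abs(C[...,0]-470)<40)&(abs(C[...,1]-174)<40)
print(m.sum(),C[m].mean(0),np.percentile(C[m],[2,98],axis=0))
v,u=np.nonzero(m);print(u.min(),u.max(),v.min(),v.max(),px2plane([(u.mean(),v.mean())],i,88))
"
```

```text
time: 6.58
position: [469.4, 173.0, 150.6]
tcp_rot: [-3.141, -0.0, 3.065]
ft_force: [1.0, -0.4, -0.5]
width: 42.6
t 6.58 pos [469.4 173.  150.6] rot [-3.1413e+00 -5.0000e-04  3.0653e+00] F [ 1.  -0.4 -0.5] w 42.6
tool shift mm [-0.1  1.  84.6]
turn deg [-0.01 -0.03 -0.07]
700 [468.4645437  175.03565287  94.4351699 ] [[460.06240561 164.54888157  87.86360886]
 [479.02363453 185.32996603  96.38476213]]
243 378 179 362 [[470.90835335 175.28380229  88.        ]]
```

View pics/w2.png

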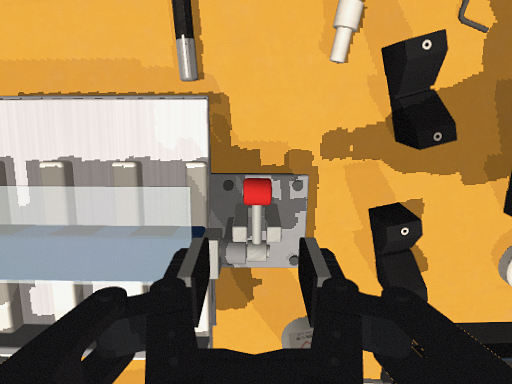

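The grip is centred between the fingers at (257,191). The estimate is (469.5, 175). I descend and pinch.

```bash
python3 -m pendant '[[[0,0.002,0.025,0,0,0,0.5],[0,0,0.025,0,0,0,0.5],[0,0,0.02,0,0,0,0.5],[0,0,0.015,0,0,0,0.5],[0,0,0,0,0,0,0.5],[0,0,0,0,0,0,0.1],[0,0,0,0,0,0,0.1],[0,0,0,0,0,0,0.1],[0,0,0,0,0,0,0.1]]]' 40
```

```text
time: 7.75
position: [469.6, 175.5, 65.6]
tcp_rot: [-3.141, -0.0, 3.068]
ft_force: [1.1, -0.0, 0.3]
width: 8.3
```

```bash
python3 -c "
from h import *
for n in('wrist','scene'):
    im,d=ctrl.get_image(n)
    if n=='scene': im=cv2.resize(im[130:260,240:400],None,fx=4.5,fy=4.5,interpolation=cv2.INTER_CUBIC)
    cv2.imwrite(f'pics/{n}3.png',im[:,:,::-1])
"
```

```text
(no output)
```

View pics/wrist3.png

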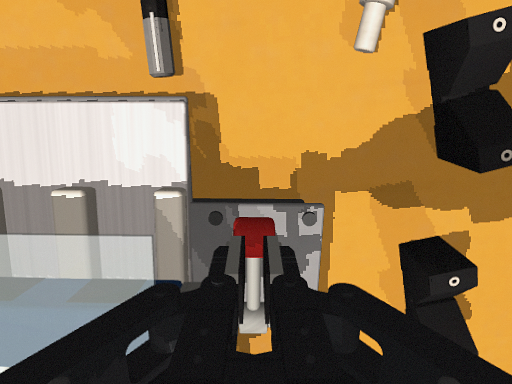

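View pics/scene3.png

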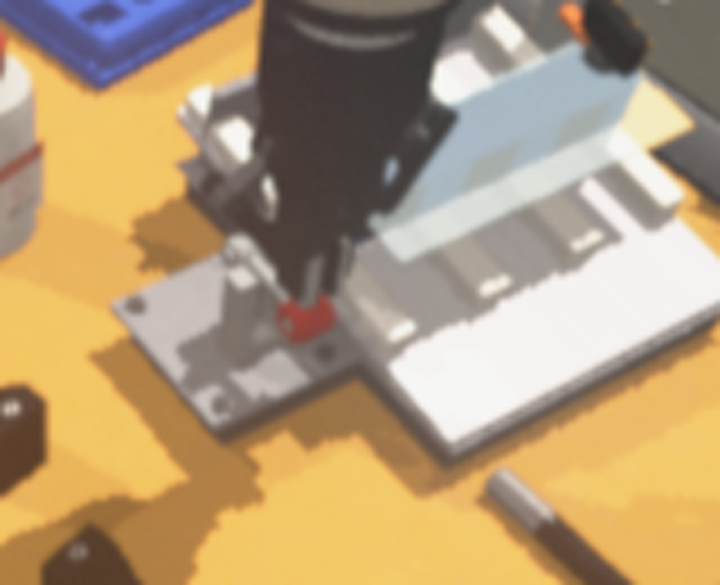

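```bash
python3 -c "
from h import *
for n in('wrist','scene'):
    im,d=ctrl.get_image(n);i=ctrl.camera_info(n)
    im=im.astype(int);C=cloud(d,i)
    m=(im[...,0]>90)&(im[...,1]<60)&(im[...,2]<60)&(abs(C[...,0]-470)<50)&(abs(C[...,1]-174)<50)
    print(n,m.sum(),C[m].mean(0),np.percentile(C[m],[2,98],axis=0))
    v,u=np.nonzero(m);print(u.min(),u.max(),v.min(),v.max())
    print('tcp px',proj(ctrl.observe()['position'],i), 'grasp pt', proj(ctrl.observe()['position']+[0,0,19],i))
    if n=='wrist':
        for r in range(215,300,6): print(r,[C[r,c].round(0).tolist() for c in (225,255,285)])
"
```

```text
wrist 995 [465.67529032 175.08162441  92.30215647] [[459.43754528 165.93502184  86.18394777]
 [477.87076021 185.14806517  95.82351309]]
233 274 217 257
tcp px [[254.38550877 222.16541466]] grasp pt [[254.42158126 235.56873963]]
215 [[477.0, 154.0, 31.0], [478.0, 175.0, 31.0], [480.0, 197.0, 30.0]]
221 [[481.0, 154.0, 31.0], [460.0, 176.0, 87.0], [484.0, 196.0, 31.0]]
227 [[486.0, 153.0, 31.0], [461.0, 176.0, 92.0], [490.0, 196.0, 30.0]]
233 [[491.0, 153.0, 30.0], [464.0, 176.0, 93.0], [494.0, 196.0, 30.0]]
239 [[495.0, 152.0, 31.0], [466.0, 176.0, 96.0], [499.0, 196.0, 30.0]]
245 [[501.0, 152.0, 30.0], [470.0, 176.0, 96.0], [504.0, 195.0, 30.0]]
251 [[462.0, 163.0, 115.0], [474.0, 175.0, 94.0], [464.0, 189.0, 116.0]]
257 [[462.0, 163.0, 120.0], [479.0, 175.0, 90.0], [464.0, 189.0, 120.0]]
263 [[462.0, 164.0, 127.0], [484.0, 175.0, 89.0], [464.0, 189.0, 126.0]]
269 [[458.0, 165.0, 137.0], [487.0, 174.0, 89.0], [464.0, 188.0, 130.0]]
275 [[456.0, 166.0, 145.0], [491.0, 174.0, 90.0], [458.0, 187.0, 144.0]]
281 [[456.0, 166.0, 149.0], [495.0, 174.0, 89.0], [457.0, 187.0, 150.0]]
287 [[457.0, 166.0, 151.0], [499.0, 174.0, 89.0], [459.0, 187.0, 151.0]]
293 [[457.0, 167.0, 155.0], [502.0, 173.0, 90.0], [458.0, 186.0, 155.0]]
299 [[457.0, 167.0, 158.0], [506.0, 173.0, 89.0], [458.0, 186.0, 159.0]]<string>:7: RuntimeWarning: Mean of empty slice.
  ret = um.true_divide(
Traceback (most recent call last):
IndexError: index -1 is out of bounds for axis 0 with size 0
```

```bash
python3 -c "
from h import *
n='wrist'
im,d=ctrl.get_image(n);i=ctrl.camera_info(n);C=cloud(d,i)
s=ctrl.observe();R=Rn.from_euler('xyz',s['tcp_rot'])
c=-np.array(i['R']).T@np.array(i['t']);print('cam in tool',R.inv().apply(c-s['position']).round(1))
T=R.inv().apply(C.reshape(-1,3)-s['position']).reshape(C.shape)
for r in range(236,290,4): print(r,[(cc,T[r,cc].round(0).tolist()) for cc in (212,220,226,232,236,240,266,272,278,284,290,296) if T[r,cc,2]<-5])
"
```

```text
cam in tool [  74.7   -0.2 -181.1]
236 [(232, [11.0, -10.0, -43.0]), (236, [11.0, -9.0, -42.0]), (240, [11.0, -7.0, -42.0]), (266, [11.0, 5.0, -44.0]), (272, [11.0, 8.0, -43.0])]
240 [(232, [11.0, -10.0, -47.0]), (236, [11.0, -8.0, -47.0]), (240, [11.0, -7.0, -48.0]), (266, [11.0, 5.0, -47.0]), (272, [11.0, 8.0, -47.0])]
244 [(232, [11.0, -10.0, -52.0]), (236, [10.0, -8.0, -50.0]), (240, [11.0, -6.0, -51.0]), (266, [11.0, 5.0, -51.0]), (272, [11.0, 8.0, -52.0]), (278, [11.0, 10.0, -51.0])]
248 [(220, [7.0, -16.0, -48.0]), (226, [7.0, -13.0, -48.0]), (232, [11.0, -10.0, -55.0]), (236, [11.0, -8.0, -55.0]), (240, [11.0, -6.0, -56.0]), (266, [10.0, 5.0, -54.0]), (272, [11.0, 7.0, -55.0]), (278, [11.0, 10.0, -55.0]), (284, [7.0, 13.0, -47.0]), (290, [7.0, 16.0, -47.0])]
252 [(220, [6.0, -15.0, -50.0]), (226, [7.0, -13.0, -51.0]), (232, [11.0, -9.0, -59.0]), (236, [11.0, -8.0, -59.0]), (240, [11.0, -6.0, -60.0]), (266, [11.0, 5.0, -59.0]), (272, [11.0, 7.0, -59.0]), (278, [11.0, 10.0, -59.0]), (284, [7.0, 13.0, -51.0]), (290, [7.0, 16.0, -51.0])]
256 [(212, [7.0, -18.0, -56.0]), (220, [7.
[... 2261 characters left out ...]
6, [13.0, 14.0, -84.0])]
284 [(212, [13.0, -14.0, -85.0]), (220, [13.0, -12.0, -85.0]), (226, [12.0, -10.0, -83.0]), (232, [12.0, -8.0, -84.0]), (236, [7.0, -7.0, -76.0]), (240, [7.0, -5.0, -76.0]), (266, [6.0, 4.0, -75.0]), (272, [12.0, 6.0, -84.0]), (278, [12.0, 8.0, -85.0]), (284, [12.0, 10.0, -85.0]), (290, [13.0, 12.0, -86.0]), (296, [12.0, 14.0, -84.0])]
288 [(212, [12.0, -14.0, -87.0]), (220, [11.0, -12.0, -85.0]), (226, [12.0, -10.0, -87.0]), (232, [12.0, -8.0, -86.0]), (236, [7.0, -7.0, -79.0]), (240, [5.0, -5.0, -76.0]), (266, [5.0, 4.0, -76.0]), (272, [11.0, 6.0, -85.0]), (278, [11.0, 8.0, -86.0]), (284, [11.0, 10.0, -86.0]), (290, [12.0, 12.0, -86.0]), (296, [12.0, 14.0, -86.0])]
```

```bash
python3 -c "
from h import *
im,d=ctrl.get_image('wrist');cv2.imwrite('pics/w4.png',im[150:384,120:400][:,:,::-1].repeat(2,0).repeat(2,1))
delta([469,174,66],[np.pi,0,np.pi-.075])
im,d=ctrl.get_image('scene');im=cv2.resize(im[130:260,240:400],None,fx=4.5,fy=4.5,interpolation=cv2.INTER_CUBIC)
cv2.imwrite('pics/s4.png',im[:,:,::-1])
"
```

```text
t 8.05 pos [469.5 175.5  65.4] rot [-3.1413e+00 -4.0000e-04  3.0675e+00] F [ 0.  -0.1 -0.1] w 8.4
tool shift mm [ 0.4 -1.5 -0.6]
turn deg [-0.02 -0.02  0.05]
```

View pics/w4.png

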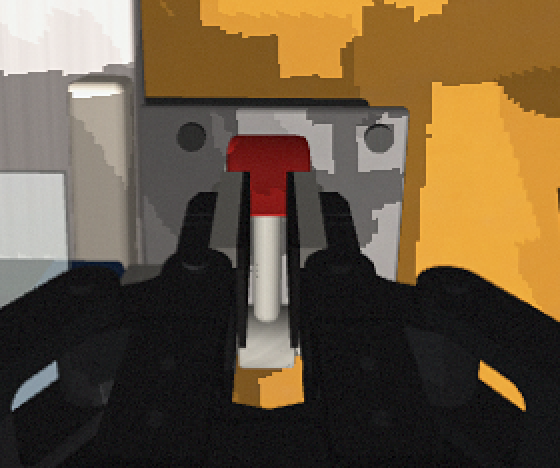

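View pics/s4.png

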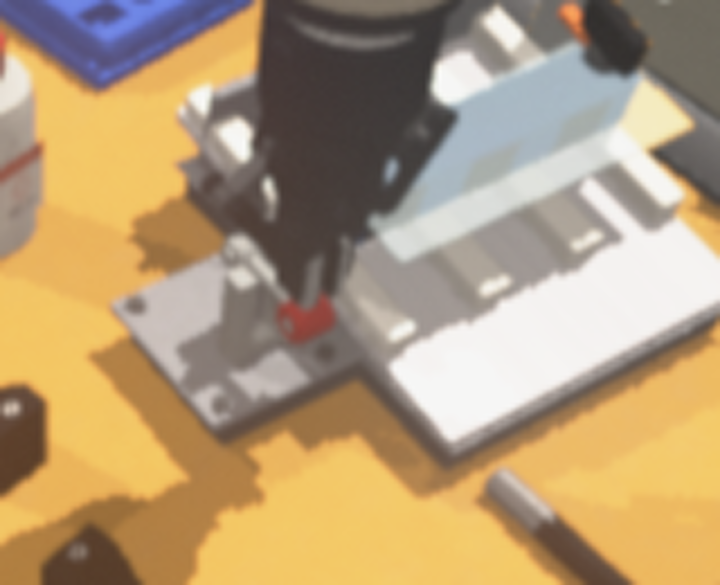

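The fingers closed on air. In the wrist picture the pads end about 41 mm behind the reported TCP, just above the red roller. I reopen, lower in steps and check again.

```bash
python3 -m pendant '[[[0,0,0,0,0,0,0.5],[0,0,0,0,0,0,0.5],[0,0,0,0,0,0,0.5],[0,0,0.01,0,0,0,0.5],[0,0,0.01,0,0,0,0.5],[0,0,0,0,0,0,0.5]]]'
python3 -c "
from h import *
im,d=ctrl.get_image('wrist');cv2.imwrite('pics/w5.png',im[150:384,120:400][:,:,::-1].repeat(2,0).repeat(2,1))
i=ctrl.camera_info('wrist');C=cloud(d,i);s=ctrl.observe();R=Rn.from_euler('xyz',s['tcp_rot'])
im=im.astype(int);m=(im[...,0]>90)&(im[...,1]<60)&(im[...,2]<60)&(abs(C[...,0]-470)<50)&(abs(C[...,1]-174)<50)
print(m.sum(),np.percentile(C[m],[2,98],axis=0).round(1))
T=R.inv().apply(C.reshape(-1,3)-s['position']).reshape(C.shape)
f=(abs(T[...,0])<12)&(abs(T[...,1])<45)&(T[...,2]<-15)&(abs(T[...,1])>14)
print(np.sort(T[f][:,2])[-400::40].round(1))
delta([469,174,25],[np.pi,0,np.pi-.075])
"
```

```text
time: 8.85
position: [468.7, 175.1, 44.2]
tcp_rot: [-3.141, -0.002, 3.067]
ft_force: [-0.3, 0.1, 0.4]
width: 42.8
1878 [[460.  165.5  87.3]
 [478.6 185.4  96.6]]
[-49.  -48.4 -47.9 -47.4 -46.8 -46.2 -45.3 -44.7 -43.2 -41.6]
t 8.9 pos [469.1 175.3  44.8] rot [-3.1409e+00 -1.4000e-03  3.0674e+00] F [0.  0.1 0.2] w 42.5
tool shift mm [-0.1 -1.3 19.8]
turn deg [-0.04 -0.08  0.05]
```

View pics/w5.png

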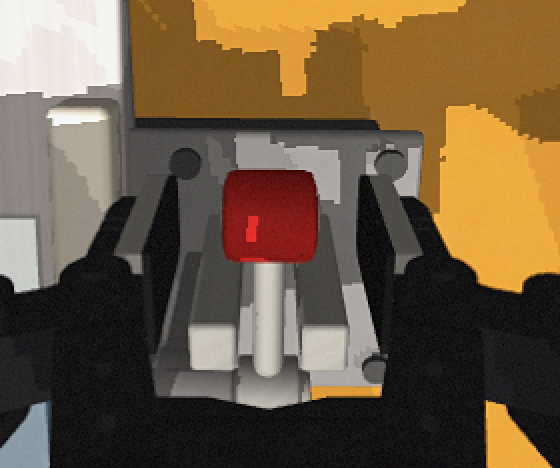

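The roller (crop 270,215) now sits between the pads with its top just below their tips. That confirms the ~41 mm offset. I lower another 18 mm and pinch.

```bash
python3 -m pendant '[[[0,0,0.01,0,0,0,0.5],[0,0,0.008,0,0,0,0.5],[0,0,0,0,0,0,0.5],[0,0,0,0,0,0,0.1],[0,0,0,0,0,0,0.1],[0,0,0,0,0,0,0.1],[0,0,0,0,0,0,0.1]]]' 40
python3 -c "
from h import *
im,d=ctrl.get_image('wrist');cv2.imwrite('pics/w6.png',im[150:384,120:400][:,:,::-1].repeat(2,0).repeat(2,1))"
```

```text
time: 9.78
position: [469.6, 175.5, 27.5]
tcp_rot: [-3.141, -0.0, 3.067]
ft_force: [-0.2, -1.3, 1.8]
width: 21.3
```

View pics/w6.png

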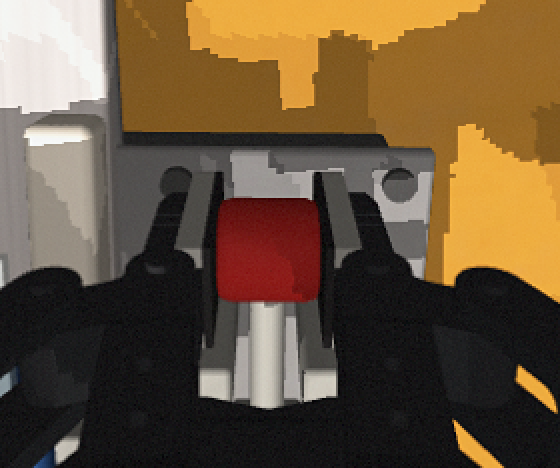

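```bash
python3 -m pendant '[[[-0.0003,0,-0.0052,0,0,0,0.1],[-0.0008,0,-0.0051,0,0,0,0.1],[-0.0013,0,-0.005,0,0,0,0.1],[-0.0018,0,-0.0049,0,0,0,0.1],[-0.0023,0,-0.0047,0,0,0,0.1],[-0.0027,0,-0.0044,0,0,0,0.1],[-0.0031,0,-0.0041,0,0,0,0.1],[-0.0035,0,-0.0038,0,0,0,0.1],[-0.0039,0,-0.0034,0,0,0,0.1],[-0.0042,0,-0.003,0,0,0,0.1],[-0.0045,0,-0.0026,0,0,0,0.1],[-0.0047,0,-0.0021,0,0,0,0.1]]]'
```

```text
time: 11.32
position: [503.2, 173.0, 76.2]
tcp_rot: [-3.142, 0.0, 3.067]
ft_force: [-2.9, -1.3, 4.3]
width: 21.3
```

```bash
python3 -m pendant '[[[0,0.004,0,0,0,0,0.1],[0,0.006,0,0,0,0,0.1],[0,0.006,0,0,0,0,0.1],[0,0.006,0,0,0,0,0.1],[0,0.005,0,0,0,0,0.1],[0,0.003,0,0,0,0,0.1],[0,0,0,0,0,0,0.1],[0,0,0,0,0,0,0.1],[0,0,0,0,0,0,0.1]]]'
python3 -c "
from h import *
for n in ('wrist','scene'):
    im,d=ctrl.get_image(n)
    if n=='scene': im=im[110:240,230:410]
    cv2.imwrite(f'pics/{n}7.png',cv2.resize(im,(640,480))[:,:,::-1])"
```

```text
time: 12.45
position: [505.4, 202.8, 76.1]
tcp_rot: [-3.141, 0.001, 3.067]
ft_force: [-2.8, -3.1, 5.1]
width: 21.4
```

View pics/scene7.png

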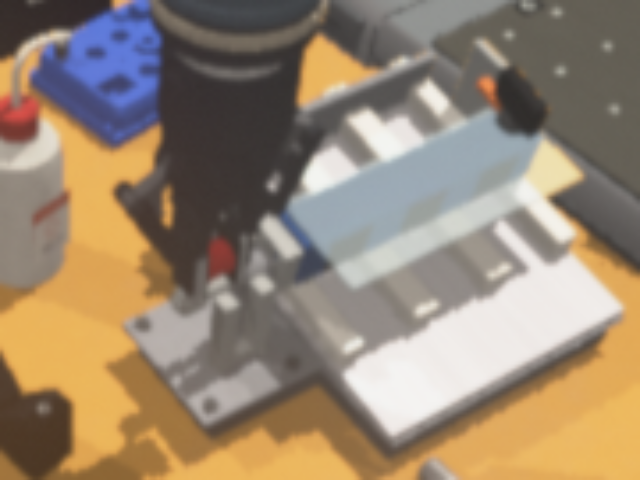

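View pics/wrist7.png

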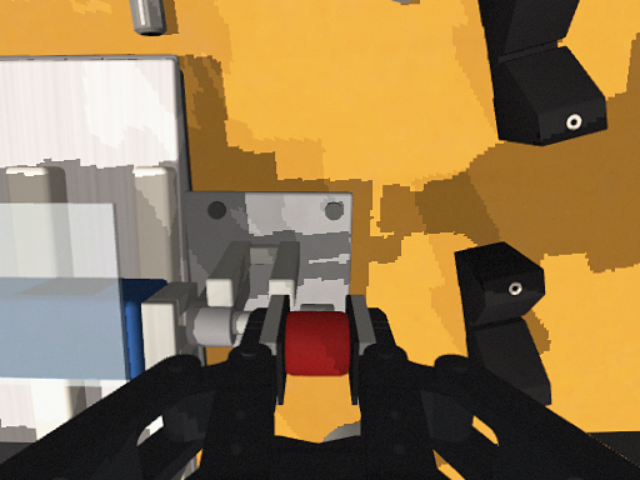

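The bolt is drawn about 30 mm (202.8 against 173.0) and the handle is up. I release, rise and move over to look at the knob.

```bash
python3 -m pendant '[[[0,0,0,0,0,0,0.45],[0,0,0,0,0,0,0.45],[0,0,-0.03,0,0,0,0.45],[0,0,-0.04,0,0,0,0.45],[0,-0.04,-0.03,0,0,0,0.45],[0.004,-0.04,0,0,0,0,0.45],[0.004,-0.04,0,0,0,0,0.45],[0.004,-0.04,0,0,0,0,0.45],[0.004,-0.04,0,0,0,0,0.45],[0,-0.04,0,0,0,0,0.45],[0,0,0,0,0,0,0.45],[0,0,0,0,0,0,0.45]]]'
cat >> h.py <<'E'
TIP=41.
def wr(fn,crop=None):
    s=ctrl.observe();i=ctrl.camera_info('wrist');im,d=ctrl.get_image('wrist')
    cv2.imwrite(f'pics/{fn}.png',im[:,:,::-1]);return im.astype(int),cloud(d,i),i
E
python3 -c "
from h import *
delta([495,-57,150])
im,C,i=wr('w8')
Q=w2r(C.reshape(-1,3)).reshape(C.shape)
m=(im.sum(2)<150)&(Q[...,2]>70)&(abs(Q[...,0]-95)<45)&(Q[...,1]>-125)&(Q[...,1]<-60)
print('knob ramp',m.sum(),np.percentile(Q[m],[2,50,98],axis=0).round(1))
o=(im[...,0]>180)&(im[...,2]<90)&(Q[...,2]>50)&(abs(Q[...,0]-115)<45)&(Q[...,1]<-60)
print('tab',o.sum(),np.percentile(Q[o],[2,50,98],axis=0).round(1))
t=m&(Q[...,2]>np.percentile(Q[m][:,2],98)-4);P=Q[t][:,:2];print('top',Q[t].mean(0).round(1),cv2.minAreaRect(P.astype(np.float32)))
"
```

```text
time: 14.05
position: [471.2, -35.0, 175.7]
tcp_rot: [-3.142, -0.0, 3.067]
ft_force: [-0.3, 1.0, -0.1]
width: 38.3
t 14.05 pos [471.2 -35.  175.7] rot [-3.1416e+00 -2.0000e-04  3.0671e+00] F [-0.3  1.  -0.1] w 38.3
tool shift mm [-25.3 -20.2  25.7]
knob ramp 18705 [[  68.8 -118.7   97.1]
 [  75.2  -94.9  237.8]
 [  96.   -63.   258.5]]
tab 56 [[123.9 -92.4  69.6]
 [126.2 -88.4  70.5]
 [128.5 -84.3  71.6]]
top [ 71.9 -82.2 257.2] ((73.0303955078125, -90.95499420166016), (7.324460506439209, 57.51408386230469), 0.9170974493026733)
```

View pics/w8.png

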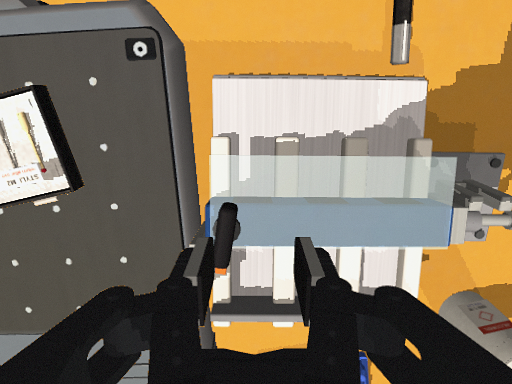

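```bash
python3 -c "
from h import *
im,C,i=wr('w9')
Q=w2r(C.reshape(-1,3)).reshape(C.shape)
m=(im.sum(2)<130)&(Q[...,2]>72)&(Q[...,2]<110)&(abs(Q[...,0]-95)<45)&(Q[...,1]>-125)&(Q[...,1]<-60)
print('knob ramp',m.sum(),np.percentile(Q[m],[2,50,98],axis=0).round(1))
t=m&(Q[...,2]>np.percentile(Q[m][:,2],90)-4);P=Q[t][:,:2];print('top',t.sum(),Q[t].mean(0).round(1),cv2.minAreaRect(P.astype(np.float32)))
o=(Q[...,2]>52)&(Q[...,2]<70)&(abs(Q[...,0]-93)<14)&(abs(Q[...,1])<60);print('beam',np.median(Q[o],axis=0),np.percentile(Q[o],[2,98],axis=0))
k=(im.sum(2)<220)&(Q[...,1]<-125)&(Q[...,1]>-170)&(abs(Q[...,0]-93)<60); print('machine z',np.percentile(C[k][:,2],[2,50,98]))
"
```

```text
knob ramp 1045 [[ 68.6 -89.   79.3]
 [ 87.6 -81.3  97.6]
 [110.7 -74.2  99.3]]
top 907 [ 89.8 -82.1  97.7] ((90.6808853149414, -82.64167785644531), (12.41187572479248, 44.3799934387207), 80.85696411132812)
beam [92.42674665  1.13646903 63.15810147] [[ 79.32803132 -58.14716512  61.77086842]
 [106.31666621  57.80277075  64.4951857 ]]
machine z [86.03793803 87.41121681 89.93684332]
```

The bar centre is at about ramp (92, -82.6), top z 98.5, turned 0.16 clockwise, and the tab agrees. I align to the deck-square orientation above it.

```bash
cat >> h.py <<'E'
def tgt(q,turn=0.,flip=True):
    """ramp-frame grasp point q -> print tool delta to bring effective grasp point there, jaw along ramp y, turned clockwise by turn"""
    R=RR*Rn.from_euler('z',-turn)*Rn.from_euler('y',np.pi)
    if not flip: R=R*Rn.from_euler('z',np.pi)
    s=ctrl.observe();Rc=Rn.from_euler('xyz',s["tcp_rot"])
    g=s["position"]+Rc.apply([0,0,-TIP-19])
    print("t",round(s["time"],2),"F",s["ft_force"].round(1),"w",round(s["width"],1),"grasp in ramp",w2r(g).round(1),"j",s["joints"].round(2))
    tc=r2w(q)+R.apply([0,0,TIP+19])
    print("turn deg",(Rc.inv()*R).as_rotvec(degrees=True).round(2))
    print("shift now-axes",Rc.inv().apply(tc-s["position"]).round(1)," after-turn axes",R.inv().apply(tc-s["position"]).round(1))
E
python3 -c "
from h import *
tgt([92,-82.6,94.5+45],0.16)"
```

```text
t 14.15 F [-0.2  0.4 -0.1] w 38.5 grasp in ramp [ 78.9 -60.2 189.5] j [-0.07  0.16 -0.14  1.27 -0.    0.  ]
turn deg [-0.64 -8.03  9.26]
shift now-axes [-28.3 -22.4  47.1]  after-turn axes [-24.8 -18.7  50.6]
```

```bash
python3 -m pendant '[[[0,0,0,-0.32,-4.02,4.63,0.4],[0,0,0,-0.32,-4.01,4.63,0.4],[0,0,0,0,0,0,0.4],[-0.012,-0.009,0.025,0,0,0,0.4],[-0.012,-0.009,0.025,0,0,0,0.4],[0,0,0,0,0,0,0.4],[0,0,0,0,0,0,0.4]]]'
python3 -c "
from h import *
tgt([92,-82.6,94.5],0.16)
im,C,i=wr('w10')
Q=w2r(C.reshape(-1,3)).reshape(C.shape)
m=(im.sum(2)<130)&(Q[...,2]>72)&(Q[...,2]<110)&(abs(Q[...,0]-95)<45)&(Q[...,1]>-125)&(Q[...,1]<-60)
t=m&(Q[...,2]>94);P=Q[t][:,:2];print('top',t.sum(),Q[t].mean(0).round(1),cv2.minAreaRect(P.astype(np.float32)))
"
```

```text
time: 15.02
position: [497.1, -58.4, 129.6]
tcp_rot: [3.119, 0.138, 2.905]
ft_force: [0.5, 0.4, 0.3]
width: 34.0
t 15.03 F [0.5 0.4 0.3] w 34.0 grasp in ramp [ 91.4 -82.2 140.7] j [-0.12  0.1  -0.34  0.99  0.01  0.11]
turn deg [-0.01 -0.03  0.01]
shift now-axes [-0.7 -0.3 46.2]  after-turn axes [-0.7 -0.3 46.2]
top 1631 [ 88.9 -82.3  97.6] ((90.27757263183594, -82.58665466308594), (12.594311714172363, 44.109397888183594), 80.3325424194336)
```

View pics/w10.png

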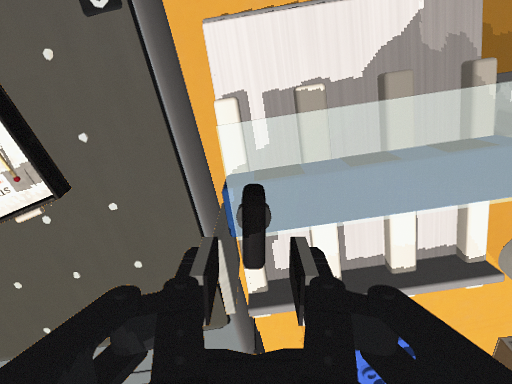

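The bar (254,225) is centred between the fingers. I descend and grip.

```bash
python3 -m pendant '[[[0,0,0.02,0,0,0,0.4],[0,0,0.015,0,0,0,0.4],[0,0,0.011,0,0,0,0.4],[0,0,0,0,0,0,0.4],[0,0,0,0,0,0,0.05],[0,0,0,0,0,0,0.05],[0,0,0,0,0,0,0.05],[0,0,0,0,0,0,0.05]]]' 60
python3 -c "
from h import *
tgt([92,-82.6,94.5],0.16)"
```

```text
time: 16.08
position: [504.0, -59.2, 84.6]
tcp_rot: [3.119, 0.14, 2.904]
ft_force: [-1.3, 1.7, 5.4]
width: 12.0
t 16.07 F [-1.3  1.7  5.4] w 12.0 grasp in ramp [ 91.9 -82.5  95.1] j [-0.12  0.14 -0.41  0.87  0.01  0.11]
turn deg [ 0.02  0.09 -0.05]
shift now-axes [-0.  -0.1  0.6]  after-turn axes [-0.  -0.1  0.6]
```

```bash
python3 -m pendant '[[[-0.0059,0.001,0,0,0,0,0.05],[-0.0069,0.0011,0,0,0,0,0.05],[-0.0069,0.0011,0,0,0,0,0.05],[-0.0069,0.0011,0,0,0,0,0.05],[-0.0069,0.0011,0,0,0,0,0.05],[-0.0069,0.0011,0,0,0,0,0.05],[-0.0069,0.0011,0,0,0,0,0.05],[-0.0069,0.0011,0,0,0,0,0.05],[-0.0069,0.0011,0,0,0,0,0.05],[-0.0059,0.0009,0,0,0,0,0.05],[0,0,0,0,0,0,0.05]]]'
python3 -c "
from h import *
tgt([162.5,-82.6,94.5],0.16)"
```

```text
time: 17.45
position: [571.4, -64.7, 94.2]
tcp_rot: [3.119, 0.14, 2.904]
ft_force: [1.7, -0.3, 3.4]
width: 11.9
t 17.45 F [ 1.7 -0.3  3.4] w 11.9 grasp in ramp [160.2 -82.9  95.1] j [-0.12  0.27 -0.23  0.93  0.01  0.12]
turn deg [-0.01  0.11 -0.05]
shift now-axes [-2.1  0.7  0.6]  after-turn axes [-2.1  0.7  0.6]
```

```bash
python3 -m pendant '[[[-0.002,0.0003,0,0,0,0,0.05],[-0.001,0.0002,0,0,0,0,0.05],[0,0,0,0,0,0,0.05]]]'
python3 -c "
from h import *
tgt([162.5,-82.6,94.5],0.16)"
```

```text
time: 17.82
position: [573.0, -64.9, 94.2]
tcp_rot: [3.12, 0.138, 2.904]
ft_force: [-8.3, 0.1, 11.4]
width: 11.8
t 17.82 F [-8.3  0.1 11.4] w 11.8 grasp in ramp [161.9 -82.9  95. ] j [-0.12  0.27 -0.22  0.94  0.01  0.12]
turn deg [-0.03  0.01 -0.06]
shift now-axes [-0.5  0.4  0.5]  after-turn axes [-0.5  0.4  0.5]
```

The carriage is at its end stop (70 mm travelled, force 8 N). I turn the knob clockwise.

```bash
python3 -m pendant '[[[0,0,0,0,0,6,0.05],[0,0,0,0,0,8,0.05],[0,0,0,0,0,8,0.05],[0,0,0,0,0,8,0.05],[0,0,0,0,0,8,0.05],[0,0,0,0,0,8,0.05],[0,0,0,0,0,8,0.05],[0,0,0,0,0,6,0.05],[0,0,0,0,0,4,0.05],[0,0,0,0,0,1,0.05],[0,0,0,0,0,0,0.05]]]' 80
python3 -c "
from h import *
tgt([161.9,-82.9,95],1.3)
print(ctrl.observe()['moment'])"
```

```text
time: 19.2
position: [572.8, -65.1, 94.2]
tcp_rot: [3.007, 0.039, 1.768]
ft_force: [-11.4, -2.5, 13.2]
width: 11.6
t 19.2 F [-11.4  -2.5  13.2] w 11.6 grasp in ramp [161.7 -83.1  95. ] j [-0.12  0.27 -0.22  0.94  0.    1.26]
turn deg [-0.03  0.05  0.23]
shift now-axes [0.2 0.3 0. ]  after-turn axes [0.2 0.3 0. ]
[-0.36437061  1.93143779 -0.11959822]
```

```bash
python3 -m pendant '[[[0,0,0,0,0,0,0.35],[0,0,0,0,0,0,0.35],[0,0,-0.03,0,0,0,0.35],[0,0,-0.05,0,0,0,0.35],[0,0,-0.05,0,0,0,0.35],[0,0,0,0,0,0,0.35],[0,0,0,0,0,0,0.35]]]'
python3 -c "
from h import *
im,C,i=wr('w11')
Q=w2r(C.reshape(-1,3)).reshape(C.shape)
m=(im.sum(2)<130)&(Q[...,2]>94)&(Q[...,2]<105)&(abs(Q[...,0]-162)<45)&(Q[...,1]>-125)&(Q[...,1]<-50)
P=Q[m][:,:2];print('top',m.sum(),Q[m].mean(0).round(1),cv2.minAreaRect(P.astype(np.float32)))
im,d=ctrl.get_image('scene');cv2.imwrite('pics/s11.png',cv2.resize(im[100:310,120:420],None,fx=2.6,fy=2.6)[:,:,::-1])
delta([0,0,0])
"
```

```text
time: 20.08
position: [555.2, -63.3, 221.9]
tcp_rot: [3.007, 0.038, 1.769]
ft_force: [-0.8, 0.1, -0.7]
width: 29.6
top 817 [160.8 -81.6  97.6] ((160.7825164794922, -82.55096435546875), (12.101810455322266, 44.60643005371094), 16.037418365478516)
t 20.18 pos [554.8 -63.3 221. ] rot [3.0086 0.0377 1.7687] F [ 0.5  0.  -0.3] w 29.8
tool shift mm [ 179.3 -555.2  142. ]
```

View pics/w11.png

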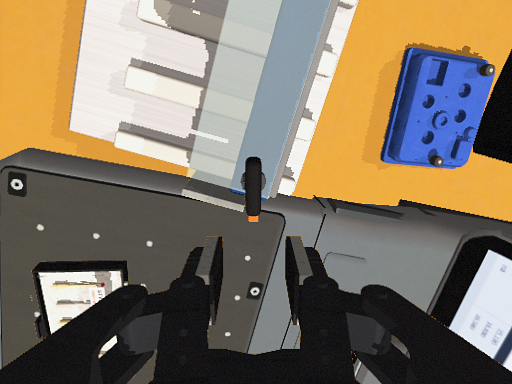

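View pics/s11.png

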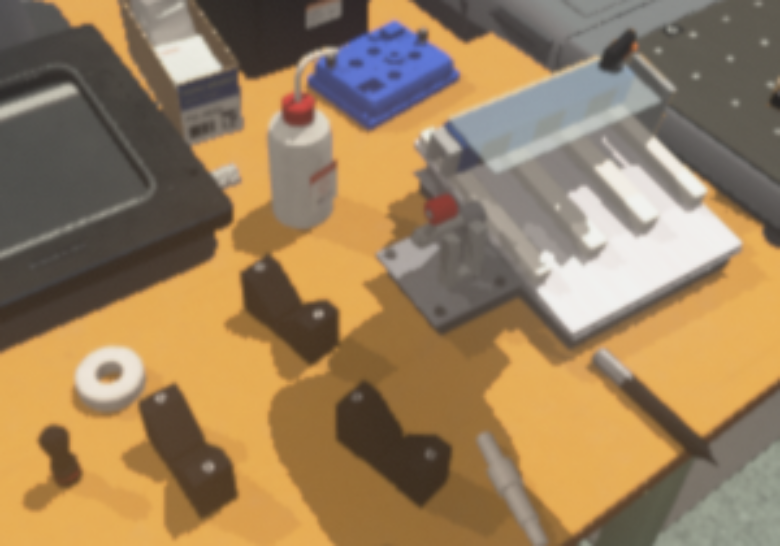

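The knob bar is now at 1.29 rad and the carriage is up. The handle stays raised. I return to the grip now to push the bolt home.

```bash
python3 -m pendant '[[[0,0,0,0,0,0,0.45]]]'; python3 -c "
from h import *
s=ctrl.observe();R=Rn.from_euler('xyz',[np.pi,0,np.pi-.075])
delta([505.4,202.8,150],[np.pi,0,np.pi-.075])
print('after turn',R.inv().apply(np.array([505.4,202.8,150])-s['position']).round(1))"
```

```text
time: 20.3
position: [554.8, -63.3, 221.1]
tcp_rot: [3.008, 0.038, 1.769]
ft_force: [0.7, 0.7, -0.4]
width: 38.7
t 20.3 pos [554.8 -63.3 221.1] rot [3.0085 0.0377 1.7687] F [ 0.7  0.7 -0.4] w 38.7
tool shift mm [273.1  -4.3  60.9]
turn deg [  5.12   6.79 -74.1 ]
after turn [ 69.2 261.6  71.1]
```

```bash
python3 -m pendant '[[[0,0,0,0.64,0.85,-9.26,0.45],[0,0,0,0.64,0.85,-9.26,0.45],[0,0,0,0.64,0.85,-9.26,0.45],[0,0,0,0.64,0.85,-9.26,0.45],[0,0,0,0.64,0.85,-9.26,0.45],[0,0,0,0.64,0.85,-9.26,0.45],[0,0,0,0.64,0.85,-9.26,0.45],[0,0,0,0.64,0.85,-9.26,0.45],[0.02,0.05,0,0,0,0,0.45],[0.02,0.05,0,0,0,0,0.45],[0.02,0.05,0,0,0,0,0.45],[0.009,0.05,0,0,0,0,0.45]]]'
python3 -m pendant '[[[0,0.05,0.03,0,0,0,0.45],[0,0.012,0.03,0,0,0,0.45],[0,0,0,0,0,0,0.45],[0,0,0,0,0,0,0.45]]]'
cat > red.py <<'E'
from h import *
import sys
im,C,i=wr(sys.argv[1])
m=(im[...,0]>90)&(im[...,1]<60)&(im[...,2]<60)&(abs(C[...,0]-490)<60)&(abs(C[...,1]-190)<50)
print(m.sum(),C[m].mean(0).round(1),np.percentile(C[m],[2,98],axis=0).round(1))
delta([505.4,202.8,74],[np.pi,0,np.pi-.075])
E
python3 red.py w12
```

```text
time: 21.8
position: [500.4, 142.7, 221.8]
tcp_rot: [-3.141, 0.001, 3.066]
ft_force: [0.6, -0.1, -0.2]
width: 38.4
time: 22.3
position: [506.5, 202.5, 163.0]
tcp_rot: [3.141, 0.002, 3.066]
ft_force: [-0.5, 0.7, 0.8]
width: 38.3
947 [503.3 202.3 142.4] [[495.1 192.3 135.1]
 [514.4 212.6 144.6]]
t 22.35 pos [506.9 202.5 163.4] rot [3.1411e+00 3.0000e-03 3.0654e+00] F [ 1.1  0.6 -0.7] w 38.4
tool shift mm [ 1.8  0.2 89.4]
turn deg [ 0.03  0.17 -0.07]
```

View pics/w12.png

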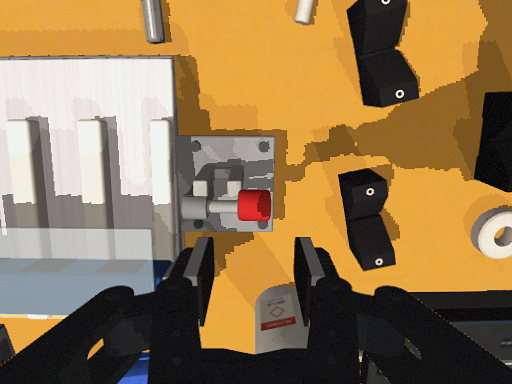

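The grip is still at (505, 202.4, 133.6). I grasp it, push the bolt home, then swing the handle down.

```bash
python3 -m pendant '[[[0.0018,0,0.03,0,0,0,0.45],[0,0,0.03,0,0,0,0.45],[0,0,0.02,0,0,0,0.45],[0,0,0.009,0,0,0,0.45],[0,0,0,0,0,0,0.1],[0,0,0,0,0,0,0.1],[0,0,0,0,0,0,0.1],[0,0,0,0,0,0,0.1]]]' 40
python3 -m pendant '[[[0,-0.004,0,0,0,0,0.1],[0,-0.006,0,0,0,0,0.1],[0,-0.006,0,0,0,0,0.1],[0,-0.006,0,0,0,0,0.1],[0,-0.005,0,0,0,0,0.1],[0,-0.0035,0,0,0,0,0.1],[0,0,0,0,0,0,0.1]]]'
```

```text
time: 23.35
position: [504.8, 203.0, 73.6]
tcp_rot: [-3.141, 0.002, 3.066]
ft_force: [-2.3, -4.8, 3.7]
width: 21.5
time: 24.22
position: [502.4, 172.8, 73.6]
tcp_rot: [3.141, 0.002, 3.066]
ft_force: [-3.4, 1.1, 6.5]
width: 21.2
```

```bash
python3 -m pendant '[[[0.0047,0,0.0021,0,0,0,0.1],[0.0045,0,0.0026,0,0,0,0.1],[0.0042,0,0.003,0,0,0,0.1],[0.0039,0,0.0034,0,0,0,0.1],[0.0035,0,0.0038,0,0,0,0.1],[0.0031,0,0.0041,0,0,0,0.1],[0.0027,0,0.0044,0,0,0,0.1],[0.0023,0,0.0047,0,0,0,0.1],[0.0018,0,0.0049,0,0,0,0.1],[0.0013,0,0.005,0,0,0,0.1],[0.0008,0,0.0051,0,0,0,0.1],[0.0003,0,0.006,0,0,0,0.1]]]'
python3 -m pendant '[[[0,0,0.002,0,0,0,0.1],[0,0,0,0,0,0,0.1]]]'
```

```text
time: 25.72
position: [469.3, 175.4, 23.6]
tcp_rot: [3.141, 0.002, 3.066]
ft_force: [-5.2, 2.5, 15.2]
width: 21.3
time: 25.98
position: [469.5, 175.5, 22.7]
tcp_rot: [3.141, 0.002, 3.066]
ft_force: [-12.9, -0.3, 23.9]
width: 21.4
```

```bash
python3 -m pendant '[[[0,0,-0.001,0,0,0,0.45],[0,0,0,0,0,0,0.45],[0,0,-0.03,0,0,0,0.45],[0,0,-0.05,0,0,0,0.45],[0,0,-0.05,0,0,0,0.45],[0,0,-0.03,0,0,0,0.45],[0,0,0,0,0,0,0.6],[0,0,0,0,0,0,0.6]]]'; python3 red.py w13
python3 - <<'E'
from h import *
for n in("top","scene"):
    im,d=ctrl.get_image(n);i=ctrl.camera_info(n)
    print(n,[(np.round(r["extent"],1).tolist(),round(r["confidence"],2)) for r in ctrl.search_frame("vee_1",n)])
    C=cloud(d,i)
    m=(im.astype(int).sum(2)<190)&(C[...,2]>6)&(C[...,2]<62)&(C[...,0]>330)&(C[...,0]<660)&(C[...,1]>225)&(C[...,1]<560)
    nl,lab,st,ce=cv2.connectedComponentsWithStats(m.astype(np.uint8))
    for k in range(1,nl):
        if st[k,4]>60:
            P=C[lab==k]; print(n,st[k],P[:,:2].mean(0).round(1),P[:,2].max().round(1),cv2.minAreaRect(P[:,:2].astype(np.float32)))
E
```

```text
time: 26.98
position: [469.0, 175.1, 182.1]
tcp_rot: [-3.141, 0.001, 3.066]
ft_force: [0.0, 0.4, -0.3]
width: 51.1
587 [468.5 175.2  94.3] [[459.5 165.   87.4]
 [480.  185.4  98.2]]
t 27.02 pos [468.7 175.1 181.8] rot [-3.1409e+00  3.0000e-04  3.0663e+00] F [-0.3  0.2 -0.5] w 51.6
tool shift mm [-34.4  30.5 107.8]
turn deg [-0.04  0.02 -0.02]
top [([234.9, 166.7, 11.9, 31.9], 0.92), ([188.0, 190.8, 15.5, 33.5], 0.69), ([231.1, 220.3, 14.6, 28.7], 0.55)]
top [233 167  15  32 268] [565.4 315.2] 55.8 ((566.5942993164062, 314.897705078125), (91.67394256591797, 30.783517837524414), 9.217531204223633)
top [188 191  14  31 336] [491.7 456.7] 57.2 ((494.55279541015625, 458.4387512207031), (33.87823486328125, 91.18328094482422), 88.2252426147461)
top [229 218  17  31 289] [408.4 325.5] 57.9 ((405.6955871582031, 324.2666931152344), (91.11145782470703, 33.29987335205078), 11.309249877929688)
scene [([214.0, 198.7, 37.0, 38.8], 0.95), ([249.4, 245.6, 45.9, 48.6], 0.9), ([173.7, 251.4, 37.4, 47.5], 0.74), ([283.7, 110.5, 91.7, 55.9], 0.48)]
scene [227 223  22  16 170] [526.5 319.9] 47.8 ((532.8228759765625, 324.1538391113281), (50.108421325683594, 25.44390106201172), 43.429317474365234)
scene [250 249  34  44 488] [411.3 338.9] 53.1 ((401.9327087402344, 328.84722900390625), (88.44277954101562, 31.845705032348633), 11.031229972839355)
scene [183 268  28  30 442] [462.8 464.2] 55.0 ((474.4883117675781, 462.3190002441406), (32.2497673034668, 55.49275588989258), 89.77665710449219)
```

View pics/w13.png

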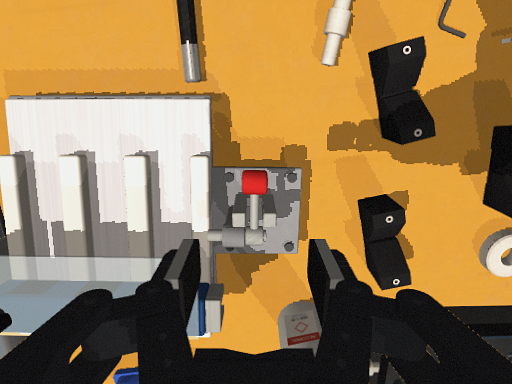

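The bolt is home and the handle down; the grip is back at (469, 175.2), top ≈ 96. Next I measure vee blocks A and C from this wrist view, using the end-post tops.

```bash
cat > vee.py <<'E'
from h import *
import sys
im,C,i=wr(sys.argv[1]); cx,cy=float(sys.argv[2]),float(sys.argv[3])
m=(C[...,2]>44)&(C[...,2]<60)&(np.hypot(C[...,0]-cx,C[...,1]-cy)<75)
P=C[m]; (c,sz,an)=cv2.minAreaRect(P[:,:2].astype(np.float32))
if sz[1]>sz[0]: an+=90
an=(an+90)%180-90
a=np.deg2rad(an);ax=np.array([np.cos(a),np.sin(a)])
print("n",m.sum(),"ztop",np.median(P[:,2]).round(1),"c",np.round(c,1),"size",np.round(sz,1),"ang",round(an,1))
off=float(sys.argv[4]) if len(sys.argv)>4 else -36
g=np.array(c)+off*ax; print("grasp xy",g.round(1))
R=Rn.from_euler('xyz',[np.pi,0,np.pi+a]); s=ctrl.observe();Rc=Rn.from_euler('xyz',s['tcp_rot'])
T=np.array([g[0],g[1],39-60.])
print("pos",s['position'].round(1),"turn",(Rc.inv()*R).as_rotvec(degrees=True).round(1),"shift after turn",R.inv().apply(T-s['position']).round(1),"now-axes",Rc.inv().apply(T-s['position']).round(1))
E
python3 vee.py w14 566.6 314.9; python3 vee.py w14b 405.7 324.3
```

```text
n 1367 ztop 50.4 c [567.1 315.2] size [92.4 35.7] ang 8.5
grasp xy [531.5 309.9]
pos [468.9 175.2 182.4] turn [ -0.    0.  -12.8] shift after turn [-81.8 124.  203.4] now-axes [-52.1 139.1 203.3]
n 1977 ztop 50.5 c [405.7 325.6] size [92.5 34.4] ang 10.6
grasp xy [370.3 319. ]
pos [468.9 175.2 182.5] turn [ -0.    0.1 -14.9] shift after turn [ 70.4 159.5 203.5] now-axes [109.4 136.  203.4]
```

```bash
python3 -m pendant '[[[0,0,0,0,0,-6.4,0.6],[0,0,0,0,0,-6.4,0.6],[-0.02,0.031,0.02,0,0,0,0.6],[-0.02,0.031,0.03,0,0,0,0.6],[-0.021,0.031,0.04,0,0,0,0.6],[-0.021,0.031,0.04,0,0,0,0.6],[0,0,0,0,0,0,0.6],[0,0,0,0,0,0,0.6]]]'; python3 vee.py w15 567 315
```

```text
time: 28.32
position: [532.1, 309.8, 53.3]
tcp_rot: [-3.141, 0.001, -2.993]
ft_force: [-0.1, -0.1, 0.2]
width: 51.1
n 3628 ztop 50.6 c [567.2 315.4] size [92.6 34.2] ang 8.5
grasp xy [531.6 310. ]
pos [532.4 309.7  54. ] turn [-0.   0.2 -0.1] shift after turn [ 0.8  0.4 75. ] now-axes [ 1.   0.4 75. ]
```

View pics/w15.png

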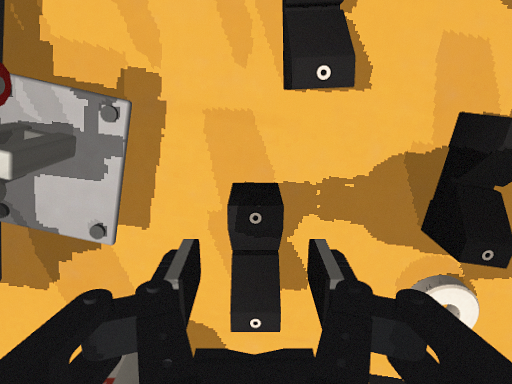

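Block A (255,255) is straddled with space on both sides. I descend and grip.

```bash
python3 -m pendant '[[[0.001,0,0.025,0,0,0,0.6],[0,0,0.025,0,0,0,0.6],[0,0,0.015,0,0,0,0.6],[0,0,0.01,0,0,0,0.6],[0,0,0,0,0,0,0.6],[0,0,0,0,0,0,0.3],[0,0,0,0,0,0,0.3],[0,0,0,0,0,0,0.3]]]' 70
python3 -m pendant '[[[0,0,-0.02,0,0,0,0.3],[0,0,-0.04,0,0,0,0.3],[0,0,-0.05,0,0,0,0.3],[0,0,-0.05,0,0,0,0.3],[0,0,0,0,0,0,0.3]]]'
python3 -c "
from h import *
tgt([50-36,64,39+60])"
```

```text
time: 29.38
position: [531.9, 310.2, -21.0]
tcp_rot: [3.141, 0.003, -2.993]
ft_force: [-0.9, 0.1, 6.4]
width: 33.5
time: 30.0
position: [533.0, 311.1, 142.4]
tcp_rot: [3.139, 0.008, -2.993]
ft_force: [0.5, -0.1, -2.2]
width: 32.8
t 30.0 F [ 0.5 -0.1 -2.2] w 32.8 grasp in ramp [109.2 288.7 151.6] j [ 0.53  0.46  0.19  1.29 -0.    0.38]
turn deg [ 1.07 -7.55 12.75]
shift now-axes [ 127.3 -202.    63.4]  after-turn axes [  87.3 -225.    53.2]
```

Held (33 mm, 2 N). Block A goes to the right lane.

```bash
python3 -m pendant '[[[0.02,-0.04,-0.02,0.27,-1.89,3.19,0.3],[0.02,-0.04,-0.02,0.27,-1.89,3.19,0.3],[0,-0.04,-0.01,0.27,-1.89,3.19,0.3],[0,-0.04,0,0.27,-1.89,3.19,0.3],[0,-0.04,0,0,0,0,0.3],[0,-0.04,0,0,0,0,0.3],[0,-0.04,0,0,0,0,0.3],[0,-0.04,0,0,0,0,0.3],[0,0,0,0,0,0,0.3]]]'
python3 -c "
from h import *
tgt([14,-64,99])"
```

```text
time: 31.12
position: [487.5, -15.8, 187.9]
tcp_rot: [-3.137, 0.134, 3.064]
ft_force: [-0.3, 0.4, -1.9]
width: 32.9
t 31.12 F [-0.3  0.4 -1.9] w 32.9 grasp in ramp [ 87.3 -40.2 200.1] j [-0.02  0.06 -0.24  1.14 -0.01  0.05]
turn deg [-0.27 -0.36 -0.16]
shift now-axes [ 72.2 -23.3 101.7]  after-turn axes [ 72.9 -23.5 101.1]
```

```bash
python3 -m pendant '[[[0.03,-0.01,0,-0.27,-0.36,-0.16,0.3],[0.03,-0.01,0.03,0,0,0,0.3],[0.013,-0.004,0.03,0,0,0,0.3],[0,0,0.015,0,0,0,0.3],[0,0,0,0,0,0,0.3],[0,0,0,0,0,0,0.3]]]'
python3 -c "
from h import *
tgt([14,-64,39])
im,C,i=wr('w16')"
```

```text
time: 31.88
position: [425.2, -32.8, 104.7]
tcp_rot: [3.141, 0.141, 3.07]
ft_force: [-0.4, -0.2, -1.5]
width: 33.2
t 31.88 F [-0.4 -0.2 -1.5] w 33.2 grasp in ramp [ 15.  -62.1 126.3] j [-0.08 -0.04 -0.55  0.92  0.   -0.01]
turn deg [0.05 0.07 0.21]
shift now-axes [ 1.1 -2.  87.3]  after-turn axes [ 1.  -2.  87.3]
```

View pics/w16.png

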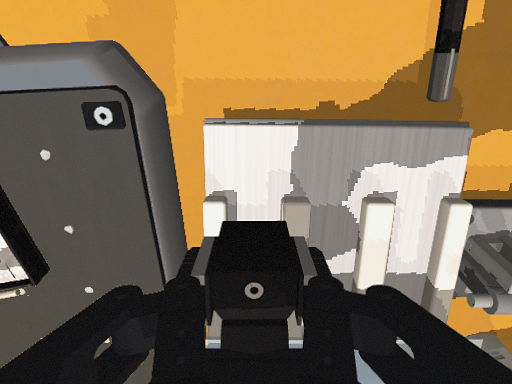

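```bash
cat > rails.py <<'E'
from h import *
import sys
im,C,i=wr(sys.argv[1]);Q=w2r(C.reshape(-1,3))
m=(Q[:,2]>13)&(Q[:,2]<23)&(Q[:,0]>23)&(Q[:,0]<60)&(abs(Q[:,1])<108)
P=Q[m];print('rail z',np.median(P[:,2]).round(1))
ys=P[:,1]
for c in(-94,-32,32,94):
    k=P[abs(ys-c)<17]
    if len(k)>30: print(c,np.percentile(k[:,1],[3,97]).round(1),np.percentile(k[:,0],[0,3]).round(1),len(k), 'zmed',np.median(k[:,2]).round(1))
d=Q[(abs(Q[:,2])<6)&(Q[:,0]>-33)&(Q[:,0]<15)&(abs(Q[:,1])<95)];print('deck z',np.median(d[:,2]).round(1),len(d), 'slope',np.polyfit(d[:,0],d[:,2],1).round(3),np.polyfit(d[:,1],d[:,2],1).round(3))
E
python3 rails.py w17
```

```text
rail z 17.9
-94 [-100.8  -84.1] [23.  23.7] 595 zmed 18.1
-32 [-40.5 -20.2] [23.  23.7] 762 zmed 18.1
32 [22.6 42.5] [23.  24.2] 1272 zmed 17.9
94 [ 86.3 102.7] [23. 24.] 1085 zmed 17.7
deck z 0.1 14908 slope [-0.     0.114] [-0.002  0.115]
```

Rails and deck match my frame within ~1 mm. The right lane centre is about -63. I lower the block onto the deck.

```bash
python3 -m pendant '[[[0.001,-0.001,0.02,0,0,0,0.3],[0,0,0.02,0,0,0.2,0.3],[0,0,0.02,0,0,0,0.3],[0,0,0.012,0,0,0,0.3],[0,0,0.006,0,0,0,0.3],[0,0,0.005,0,0,0,0.3],[0,0,0,0,0,0,0.3],[0,0,0,0,0,0,0.3]]]'
python3 -c "
from h import *
tgt([14,-63,39])"
```

```text
time: 32.98
position: [435.6, -34.9, 22.3]
tcp_rot: [3.141, 0.141, 3.066]
ft_force: [0.3, 0.5, -2.0]
width: 33.0
t 32.98 F [ 0.3  0.5 -2. ] w 33.0 grasp in ramp [ 13.9 -63.4  43.2] j [-0.08  0.07 -0.67  0.69  0.   -0.01]
turn deg [ 0.04  0.08 -0.02]
shift now-axes [0.  0.4 4.2]  after-turn axes [0.  0.4 4.2]
```

```bash
python3 -m pendant '[[[0,0,0.002,0,0,0,0.3],[0,0,0.0015,0,0,0,0.3],[0,0,0,0,0,0,0.3],[0,0,0,0,0,0,0.3]]]'
python3 -c "
from h import *
tgt([14,-63,39])"
```

```text
time: 33.48
position: [435.9, -34.9, 18.9]
tcp_rot: [3.141, 0.141, 3.066]
ft_force: [-5.6, 1.9, 11.4]
width: 33.0
t 33.48 F [-5.6  1.9 11.4] w 33.0 grasp in ramp [ 13.8 -63.4  39.7] j [-0.08  0.07 -0.68  0.68  0.   -0.01]
turn deg [ 0.04  0.07 -0.02]
shift now-axes [-0.2  0.3  0.7]  after-turn axes [-0.2  0.3  0.7]
```

On the deck. I ease off slightly and slide uphill.

```bash
python3 -m pendant '[[[-0.004,0,-0.0005,0,0,0,0.3],[-0.005,0,0,0,0,0,0.3],[-0.005,0,0,0,0,0,0.3],[-0.005,0,0,0,0,0,0.3],[-0.005,0,0,0,0,0,0.3],[-0.005,0,0,0,0,0,0.3],[-0.005,0,0,0,0,0,0.3],[-0.005,0,0,0,0,0,0.3],[-0.005,0,0,0,0,0,0.3],[-0.002,0,0,0,0,0,0.3],[0,0,0,0,0,0,0.3]]]'
python3 -c "
from h import *
tgt([63,-63,39])"
```

```text
time: 34.85
position: [481.5, -38.4, 25.5]
tcp_rot: [3.141, 0.141, 3.066]
ft_force: [1.2, -0.6, -0.8]
width: 32.8
t 34.85 F [ 1.2 -0.6 -0.8] w 32.8 grasp in ramp [ 59.9 -63.4  39.9] j [-0.08  0.15 -0.57  0.71  0.   -0.01]
turn deg [ 0.04  0.06 -0.02]
shift now-axes [-3.   0.4  0.9]  after-turn axes [-3.   0.4  0.9]
```

```bash
python3 -m pendant '[[[-0.002,0,0,0,0,0,0.3],[-0.0015,0,0,0,0,0,0.3],[-0.001,0,0.0005,0,0,0,0.3],[0,0,0,0,0,0,0.3]]]'
python3 -c "
from h import *
tgt([63,-63,39])"
```

```text
time: 35.35
position: [482.6, -38.4, 25.4]
tcp_rot: [3.141, 0.136, 3.066]
ft_force: [-31.4, 2.9, 33.8]
width: 33.0
t 35.35 F [-31.4   2.9  33.8] w 33.0 grasp in ramp [ 61.3 -63.4  39.7] j [-0.08  0.16 -0.56  0.72  0.   -0.01]
turn deg [ 0.04 -0.21 -0.02]
shift now-axes [-1.9  0.3  0.7]  after-turn axes [-1.9  0.3  0.7]
```

Firm stop contact. I relieve the force, release and back out.

```bash
python3 -m pendant '[[[0.002,0,-0.0003,0,0,0,0.3],[0,0,0,0,0,0,0.3],[0,0,0,0,0,0,0.52],[0,0,0,0,0,0,0.52],[0,0,0,0,0,0,0.52],[0,0,-0.02,0,0,0,0.52],[0,0,-0.04,0,0,0,0.52],[0.01,0,-0.05,0,0,0,0.52],[0.02,0,-0.03,0,0,0,0.52],[0,0,0,0,0,0,0.52],[0,0,0,0,0,0,0.52]]]'
cat > placed.py <<'E'
from h import *
import sys
im,C,i=wr(sys.argv[1]);Q=w2r(C.reshape(-1,3)).reshape(C.shape)
for ly in(-64,0,64):
    m=(abs(Q[...,1]-ly)<22)&(Q[...,2]>46)&(Q[...,2]<56.5)&(Q[...,0]>-20)&(Q[...,0]<103)
    if m.sum()<60: continue
    P=Q[m];print("lane",ly,m.sum(),"x min (downhill end)",np.percentile(P[:,0],[1,5]).round(1),"y",np.percentile(P[:,1],[2,98]).round(1),"z",np.percentile(P[:,2],[5,50,95]).round(1))
    k=P[P[:,0]<np.percentile(P[:,0],1)+14]
    # yaw from side edges
    e=[]
    for lo in np.arange(k[:,0].min()+1,k[:,0].max()-2,2):
        s=k[abs(k[:,0]-lo)<1.2]
        if len(s)>5:e.append((lo,s[:,1].min(),s[:,1].max()))
    e=np.array(e);print(" yaw est",np.polyfit(e[:,0],(e[:,1]+e[:,2])/2,1)[0].round(3),"front edge slope",end=' ')
    f=[(c,k[abs(k[:,1]-c)<1.5][:,0].min()) for c in range(int(k[:,1].min())+4,int(k[:,1].max())-3,3)]
    f=np.array(f);print(np.polyfit(f[:,0],f[:,1],1).round(3))
E
python3 placed.py w18; python3 -c "
from h import *
delta([0,0,0])"
```

```text
time: 36.72
position: [434.7, -35.0, 159.5]
tcp_rot: [3.141, 0.141, 3.066]
ft_force: [1.3, 0.0, -0.1]
width: 44.6
lane -64 1003 x min (downhill end) [50.9 51.2] y [-80.2 -47.7] z [47.  51.5 52.7]
 yaw est -0.003 front edge slope [1.1000e-02 5.1586e+01]
t 36.77 pos [434.5 -34.9 159.2] rot [3.1407 0.1399 3.0662] F [ 0.4  0.4 -0.7] w 44.6
tool shift mm [453.8   2.   96.8]
```

View pics/w18.png

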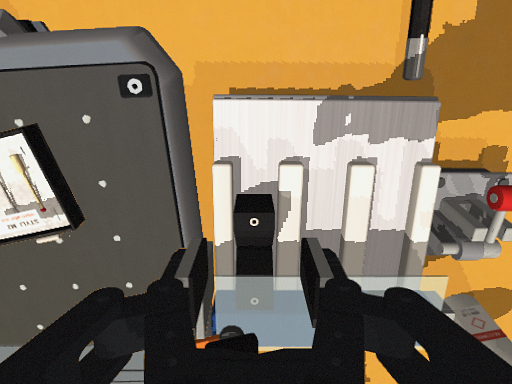

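```bash
python3 -c "
from h import *
im,C,i=wr('w19');Q=w2r(C.reshape(-1,3)).reshape(C.shape)
m=(Q[...,2]>57)&(Q[...,2]<68)&(abs(Q[...,1])<100)&(Q[...,0]>85)&(Q[...,0]<150)
for y in(-60,-40,0,30,60,80):
    k=Q[m&(abs(Q[...,1]-y)<4)]
    if len(k): print(y,len(k),np.percentile(k[:,0],[0,2]).round(1),np.median(k[:,2]).round(1))
"
```

```text
-60 467 [102.7 103.5] 63.2
-40 454 [103.  103.9] 63.2
30 162 [103.5 103.9] 62.8
60 118 [103.2 104. ] 62.8
80 207 [103.8 104.2] 63.1
```

Hood edge to block end is 52.2 mm (52 expected), so block A is seated. Next is block C, into the middle lane.

```bash
python3 -m pendant '[[[0,0.03,0,0,2.7,-3.5,0.6],[0,0.04,0,0,2.7,-3.5,0.6],[0,0.05,0,0,2.7,-3.5,0.6],[0,0.05,0,0,0,-3.5,0.6],[0,0.05,0,0,0,-0.9,0.6],[0,0.05,0,0,0,0,0.6],[0,0,0,0,0,0,0.6],[0,0,0,0,0,0,0.6]]]'; python3 vee.py w20 405.7 325.6
```

```text
time: 37.83
position: [412.0, 232.8, 156.6]
tcp_rot: [-3.129, -0.004, -2.957]
ft_force: [-0.1, -0.1, 1.2]
width: 51.2
n 1900 ztop 50.6 c [405.2 325.8] size [92.  34.5] ang 11.1
grasp xy [369.9 318.9]
pos [412.1 232.4 156.8] turn [-0.7 -0.2 -0.5] shift after turn [ 24.9  93.  177.8] now-axes [ 25.   94.9 176.8]
```

View pics/w20.png

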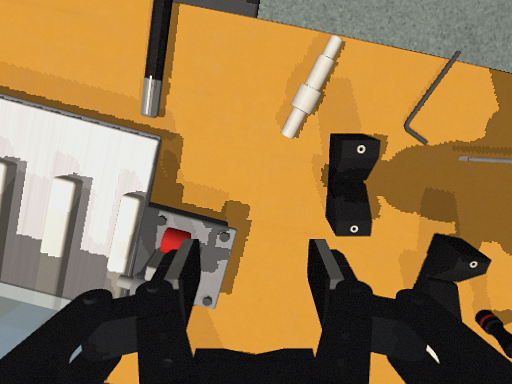

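```bash
python3 -m pendant '[[[0.01,0.045,0,-0.7,-0.2,-0.5,0.6],[0.01,0.045,0.03,0,0,0,0.6],[0.005,0.003,0.04,0,0,0,0.6],[0,0,0.04,0,0,0,0.6],[0,0,0,0,0,0,0.6],[0,0,0,0,0,0,0.6]]]'; python3 vee.py w21 405.2 325.8
```

```text
time: 38.62
position: [371.1, 319.6, 48.4]
tcp_rot: [3.141, 0.002, -2.95]
ft_force: [0.2, 0.8, 0.9]
width: 51.3
n 3792 ztop 50.7 c [405.2 325.7] size [92.4 34. ] ang 10.9
grasp xy [369.9 318.9]
pos [371.4 320.   48.7] turn [0.1 0.1 0.1] shift after turn [ 1.7 -0.8 69.7] now-axes [ 1.9 -0.9 69.6]
```

```bash
python3 -m pendant '[[[0.0018,-0.0008,0.025,0,0,0,0.6],[0,0,0.02,0,0,0,0.6],[0,0,0.015,0,0,0,0.6],[0,0,0.01,0,0,0,0.6],[0,0,0,0,0,0,0.6],[0,0,0,0,0,0,0.3],[0,0,0,0,0,0,0.3],[0,0,0,0,0,0,0.3]]]' 70
python3 -m pendant '[[[0,0,-0.02,0,0,0,0.3],[0,0,-0.04,0,0,0,0.3],[0,0,-0.05,0,0,0,0.3],[0,0,-0.05,0,0,0,0.3],[0,0,-0.03,0,0,0,0.3],[0,0,0,0,0,0,0.3]]]'
python3 -c "
from h import *
tgt([14,1,39+60])"
```

```text
time: 39.67
position: [369.0, 319.1, -22.3]
tcp_rot: [3.141, 0.002, -2.949]
ft_force: [-1.5, -1.7, 6.2]
width: 32.9
time: 40.42
position: [369.6, 319.5, 169.3]
tcp_rot: [3.139, 0.004, -2.949]
ft_force: [0.5, 0.4, -1.2]
width: 33.3
t 40.42 F [ 0.5  0.4 -1.2] w 33.3 grasp in ramp [-48.9 284.9 201. ] j [ 0.71  0.19 -0.12  1.25  0.    0.52]
turn deg [ 1.25 -7.75 15.31]
shift now-axes [  -6.  -296.6   90.9]  after-turn axes [ -71.  -284.1  102.6]
```

```bash
python3 -m pendant '[[[0,-0.035,0,0.31,-1.94,3.83,0.3],[0,-0.04,0,0.31,-1.94,3.83,0.3],[0,-0.04,0,0.31,-1.94,3.83,0.3],[-0.01,-0.04,0,0.31,-1.94,3.83,0.3],[-0.01,-0.04,0,0,0,0,0.3],[-0.01,-0.04,0,0,0,0,0.3],[-0.01,-0.03,0,0,0,0,0.3],[0,0,0.02,0,0,0,0.3],[0,0,0,0,0,0,0.3]]]'
python3 -c "
from h import *
tgt([14,1,99])"
```

```text
time: 41.55
position: [414.9, 51.9, 151.3]
tcp_rot: [-3.138, 0.134, 3.066]
ft_force: [-0.4, -0.3, -1.6]
width: 33.3
t 41.55 F [-0.4 -0.3 -1.6] w 33.3 grasp in ramp [  5.5  21.8 174.7] j [ 0.15 -0.07 -0.46  1.05 -0.03  0.23]
turn deg [-0.2  -0.35 -0.02]
shift now-axes [ -9.4 -20.4  75.7]  after-turn axes [ -8.9 -20.6  75.7]
```

```bash
python3 -m pendant '[[[-0.004,-0.01,0.02,-0.2,-0.35,0,0.3],[-0.005,-0.0105,0.03,0,0,0,0.3],[0,0,0.03,0,0,0,0.3],[0,0,0.025,0,0,0,0.3],[0,0,0,0,0,0,0.3],[0,0,0,0,0,0,0.3]]]'
python3 rails.py w22
python3 -c "
from h import *
tgt([14,1,38])"
```

```text
time: 42.3
position: [438.8, 30.5, 51.5]
tcp_rot: [3.141, 0.144, 3.067]
ft_force: [-0.3, -0.1, -1.3]
width: 32.7
rail z 17.9
-94 [-99.7 -80.5] [23.  24.1] 1661 zmed 18.1
-32 [-47.9 -28.8] [23.  23.2] 254 zmed 18.0
32 [32.3 44.1] [23.  23.2] 240 zmed 17.9
94 [ 86.3 102.9] [23.  23.9] 1638 zmed 17.8
deck z 0.2 23557 slope [0.    0.184] [-0.002  0.179]
t 42.35 F [ 0.2  0.9 -1.6] w 33.1 grasp in ramp [16.4  2.  72.4] j [ 0.09  0.04 -0.62  0.77 -0.02  0.16]
turn deg [0.06 0.26 0.04]
shift now-axes [ 2.8 -1.1 34.4]  after-turn axes [ 2.7 -1.1 34.4]
```

View pics/w22.png

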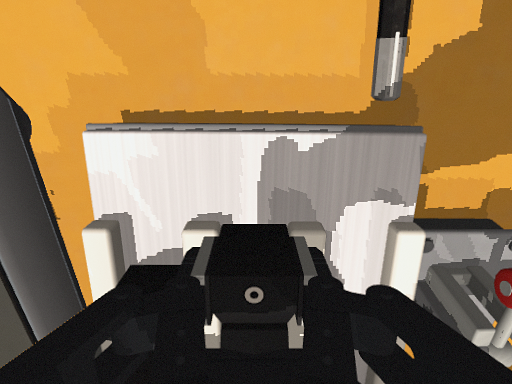

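```bash
python3 -m pendant '[[[0.0025,-0.001,0.015,0,0.2,0,0.3],[0,0,0.01,0,0,0,0.3],[0,0,0.005,0,0,0,0.3],[0,0,0,0,0,0,0.3],[0,0,0,0,0,0,0.3]]]'
python3 -c "
from h import *
tgt([14,1,38])"
```

```text
time: 42.98
position: [440.4, 29.1, 20.8]
tcp_rot: [3.141, 0.14, 3.067]
ft_force: [-0.2, -0.3, -2.1]
width: 33.4
t 42.98 F [-0.2 -0.3 -2.1] w 33.4 grasp in ramp [13.8  0.8 41.7] j [ 0.08  0.08 -0.66  0.69 -0.02  0.16]
turn deg [0.05 0.01 0.02]
shift now-axes [-0.2  0.2  3.7]  after-turn axes [-0.2  0.2  3.7]
```

```bash
python3 -m pendant '[[[0,0,0.002,0,0,0,0.3],[0,0,0.001,0,0,0,0.3],[0,0,0,0,0,0,0.3],[0,0,0,0,0,0,0.3]]]'
python3 -c "
from h import *
tgt([14,1,38])"
```

```text
time: 43.48
position: [440.9, 29.0, 17.8]
tcp_rot: [3.141, 0.14, 3.067]
ft_force: [-2.9, 0.4, 6.8]
width: 33.3
t 43.48 F [-2.9  0.4  6.8] w 33.3 grasp in ramp [13.8  0.7 38.7] j [ 0.08  0.09 -0.67  0.68 -0.02  0.16]
turn deg [0.04 0.02 0.02]
shift now-axes [-0.2  0.2  0.7]  after-turn axes [-0.2  0.2  0.7]
```

```bash
python3 -m pendant '[[[-0.004,0,-0.0005,0,0,0,0.3],[-0.005,0,0,0,0,0,0.3],[-0.005,0,0,0,0,0,0.3],[-0.005,0,0,0,0,0,0.3],[-0.005,0,0,0,0,0,0.3],[-0.005,0,0,0,0,0,0.3],[-0.005,0,0,0,0,0,0.3],[-0.005,0,0,0,0,0,0.3],[-0.004,0,0,0,0,0,0.3],[-0.002,0,0,0,0,0,0.3],[0,0,0,0,0,0,0.3]]]'
python3 -c "
from h import *
tgt([62,1,38])"
```

```text
time: 44.85
position: [484.3, 25.7, 24.2]
tcp_rot: [3.141, 0.139, 3.067]
ft_force: [-7.9, 0.2, 9.1]
width: 33.0
t 44.85 F [-7.9  0.2  9.1] w 33.0 grasp in ramp [58.   0.7 38.9] j [ 0.07  0.16 -0.56  0.71 -0.02  0.14]
turn deg [ 0.04 -0.07  0.02]
shift now-axes [-4.1  0.3  0.9]  after-turn axes [-4.1  0.3  0.9]
```

```bash
python3 -m pendant '[[[-0.001,0,0,0,0,0,0.3],[0,0,0,0,0,0,0.3]]]'
python3 -c "
from h import *
tgt([62,1,38])"
```

```text
time: 45.1
position: [484.4, 25.7, 24.2]
tcp_rot: [3.141, 0.137, 3.067]
ft_force: [-13.9, 2.0, 14.8]
width: 32.8
t 45.1 F [-13.9   2.   14.8] w 32.8 grasp in ramp [58.1  0.7 38.9] j [ 0.07  0.16 -0.56  0.71 -0.02  0.14]
turn deg [ 0.04 -0.16  0.02]
shift now-axes [-4.1  0.3  0.9]  after-turn axes [-4.1  0.3  0.9]
```

```bash
python3 -m pendant '[[[0.001,0,-0.0003,0,0,0,0.3],[0,0,0,0,0,0,0.52],[0,0,0,0,0,0,0.52],[0,0,0,0,0,0,0.52],[0,0,-0.02,0,0,0,0.52],[0,0,-0.04,0,0,0,0.52],[0.01,0,-0.05,0,0,0,0.52],[0.02,0,-0.03,0,0,0,0.52],[0,0,0,0,0,0,0.52],[0,0,0,0,0,0,0.52]]]'
python3 placed.py w23
```

```text
time: 46.35
position: [436.0, 29.3, 158.5]
tcp_rot: [3.141, 0.14, 3.067]
ft_force: [0.1, -0.4, -0.1]
width: 43.9
lane -64 997 x min (downhill end) [51.  51.3] y [-80.2 -47.2] z [47.2 51.5 52.7]
 yaw est -0.008 front edge slope [-1.5000e-02  4.9894e+01]
lane 0 990 x min (downhill end) [48.7 49. ] y [-16.1  16.5] z [47.2 51.4 52.6]
 yaw est 0.004 front edge slope [-2.0000e-03  4.8666e+01]
```

View pics/w23.png

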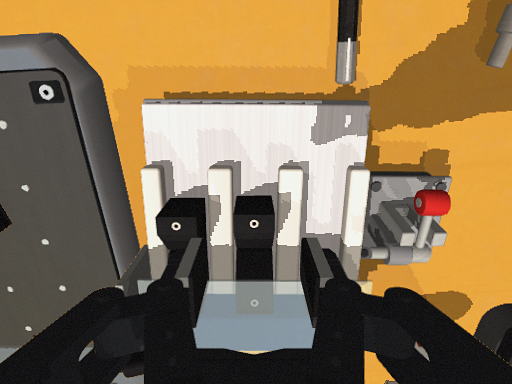

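The middle block stopped ~2 mm short of the first (48.8 against 51.1). I nudge it with closed fingers from behind.

```bash
python3 -m pendant '[[[0,0,0,0,0,0,0.0],[0,0,0,0,0,0,0.0],[0,0,0,0,0,0,0.0],[0,0,0,0,0,0,0.0]]]'; python3 -c "
from h import *
tgt([30,0.5,32])"
```

```text
time: 46.9
position: [435.8, 29.3, 158.8]
tcp_rot: [3.141, 0.14, 3.067]
ft_force: [0.2, -0.4, -0.0]
width: 0.1
t 46.9 F [ 0.2 -0.4 -0. ] w 0.1 grasp in ramp [ 28.5   0.6 179. ] j [ 0.08 -0.04 -0.42  1.06 -0.02  0.16]
turn deg [ 0.04 -0.03  0.02]
shift now-axes [ -1.6  -0.2 147. ]  after-turn axes [-1.50e+00 -1.00e-01  1.47e+02]
```

```bash
python3 -m pendant '[[[0,0,0.04,0,0,0,0],[0,0,0.04,0,0,0,0],[0,0,0.035,0,0,0,0],[0,0,0.02,0,0,0,0],[0,0,0.011,0,0,0,0],[0,0,0,0,0,0,0],[-0.004,0,0,0,0,0,0],[-0.004,0,0,0,0,0,0],[-0.001,0,0,0,0,0,0],[0,0,0,0,0,0,0]]]'; python3 -c "
from h import *
tgt([40,0.5,32])"
```

```text
time: 48.15
position: [465.2, 27.2, 15.8]
tcp_rot: [3.141, 0.14, 3.067]
ft_force: [-0.7, 0.5, -0.2]
width: 0.2
t 48.15 F [-0.7  0.5 -0.2] w 0.2 grasp in ramp [37.7  0.7 33.3] j [ 0.07  0.13 -0.62  0.68 -0.02  0.15]
turn deg [0.04 0.   0.01]
shift now-axes [-2.3 -0.3  1.3]  after-turn axes [-2.3 -0.3  1.3]
```

```bash
python3 -m pendant '[[[-0.0015,0,0,0,0,0,0],[-0.001,0,0,0,0,0,0],[0,0,0,0,0,0,0]]]'; python3 -m pendant '[[[-0.001,0,0,0,0,0,0],[-0.0005,0,0,0,0,0,0],[0,0,0,0,0,0,0]]]';python3 -c "
from h import *
tgt([40,0.5,32])"
```

```text
time: 48.52
position: [467.2, 27.0, 15.9]
tcp_rot: [3.141, 0.139, 3.067]
ft_force: [-2.1, 0.5, -0.0]
width: 0.1
time: 48.9
position: [467.3, 26.9, 15.5]
tcp_rot: [3.141, 0.137, 3.067]
ft_force: [-11.4, 1.2, 2.8]
width: 0.4
t 48.9 F [-11.4   1.2   2.8] w 0.4 grasp in ramp [39.9  0.6 32.7] j [ 0.07  0.14 -0.61  0.69 -0.02  0.15]
turn deg [ 0.04 -0.18  0.02]
shift now-axes [-0.3 -0.2  0.7]  after-turn axes [-0.3 -0.2  0.7]
```

```bash
python3 -m pendant '[[[0.006,0,0,0,0,0,0],[0,0,-0.03,0,0,0,0],[0,0,-0.05,0,0,0,0],[0,0,-0.05,0,0,0,0.5],[0,0,-0.02,0,0,0,0.5],[0,0,0,0,0,0,0.52],[0,0,0,0,0,0,0.52]]]'
python3 placed.py w24; python3 vee.py w24b 494.5 458.4
```

```text
time: 49.78
position: [441.9, 28.8, 163.0]
tcp_rot: [3.141, 0.139, 3.067]
ft_force: [0.1, 0.0, -0.9]
width: 44.3
lane -64 1005 x min (downhill end) [50.9 51.3] y [-80.3 -47.2] z [47.2 51.6 52.8]
 yaw est -0.006 front edge slope [5.000e-03 5.121e+01]
lane 0 964 x min (downhill end) [51.6 51.8] y [-16.   16.7] z [47.3 51.5 52.7]
 yaw est -0.002 front edge slope [-9.0000e-03  5.1539e+01]
n 0 ztop nan c [0. 0.] size [0. 0.] ang 0.0
grasp xy [-36.   0.]
pos [441.6  28.7 162.8] turn [-0.3  7.9 -4.3] shift after turn [477.6 -28.7 183.8] now-axes [494.9 -64.4 116.7]
  return _methods._mean(a, axis=axis, dtype=dtype,
  ret = ret.dtype.type(ret / rcount)
```

Both placed blocks now read ~51.2–51.7, so they are seated. Next is block B, into the left lane.

```bash
python3 -m pendant '[[[0,0.03,0,0,2.7,0,0.6],[0,0.05,0,0,2.7,0,0.6],[0,0.055,0,0,2.6,0,0.6],[0,0.055,0,0,0,0,0.6],[0,0.055,0,0,0,0,0.6],[0,0.055,0,0,0,0,0.6],[0,0.05,0,0,0,0,0.6],[0,0,0,0,0,0,0.6],[0,0,0,0,0,0,0.6]]]'; python3 vee.py w25 494.5 458.4
```

```text
time: 51.0
position: [467.9, 377.3, 163.1]
tcp_rot: [-3.141, -0.001, 3.067]
ft_force: [-1.6, -1.2, -0.5]
width: 51.4
n 1757 ztop 50.6 c [495.1 459.9] size [34.8 92.5] ang -0.7
grasp xy [459.1 460.3]
pos [468.2 376.9 163.6] turn [-0.  -0.  -3.6] shift after turn [ 10.1  83.3 184.6] now-axes [ 15.2  82.6 184.6]
```

View pics/w25.png

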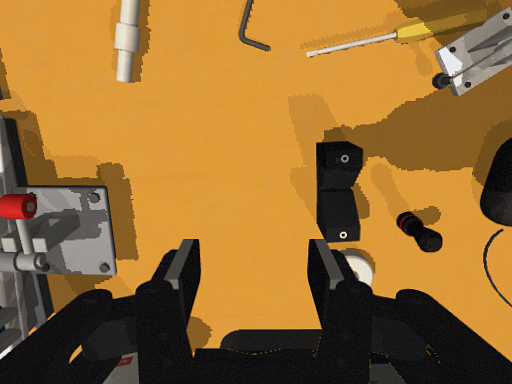

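```bash
python3 -m pendant '[[[0.005,0.04,0,0,0,-3.6,0.6],[0.005,0.043,0.03,0,0,0,0.6],[0,0,0.04,0,0,0,0.6],[0,0,0.04,0,0,0,0.6],[0,0,0,0,0,0,0.6],[0,0,0,0,0,0,0.6]]]'; python3 vee.py w26 495 459.9
```

```text
time: 51.8
position: [462.7, 461.1, 56.2]
tcp_rot: [3.14, 0.001, 3.129]
ft_force: [-0.5, 0.9, 1.4]
width: 51.1
n 3554 ztop 50.7 c [494.8 459.8] size [34.2 92.2] ang -0.8
grasp xy [458.8 460.3]
pos [462.9 461.5  56.6] turn [0.2 0.1 0.1] shift after turn [ 4.1 -1.3 77.6] now-axes [ 4.3 -1.5 77.6]
```

View pics/w26.png

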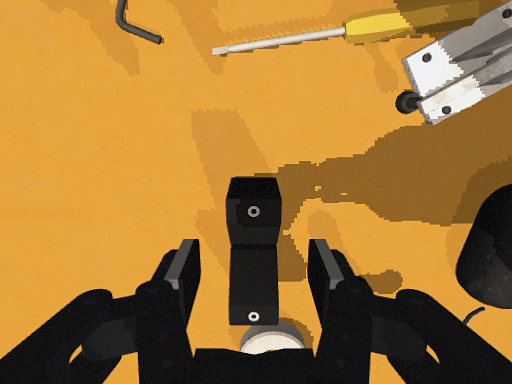

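```bash
python3 -m pendant '[[[0.004,-0.0013,0.025,0,0,0,0.6],[0,0,0.025,0,0,0,0.6],[0,0,0.017,0,0,0,0.6],[0,0,0.01,0,0,0,0.6],[0,0,0,0,0,0,0.6],[0,0,0,0,0,0,0.3],[0,0,0,0,0,0,0.3],[0,0,0,0,0,0,0.3]]]' 70
python3 -m pendant '[[[0,0,-0.02,0,0,0,0.3],[0,0,-0.04,0,0,0,0.3],[0,0,-0.05,0,0,0,0.3],[0,0,-0.05,0,0,0,0.3],[0,0,-0.03,0,0,0,0.3],[0,0,0,0,0,0,0.3]]]'
python3 -c "
from h import *
tgt([14,65,39+60])"
```

```text
time: 52.85
position: [458.3, 460.6, -21.7]
tcp_rot: [3.14, 0.001, 3.13]
ft_force: [-0.9, 0.4, 6.2]
width: 33.3
time: 53.6
position: [458.7, 460.9, 169.9]
tcp_rot: [3.138, 0.003, 3.13]
ft_force: [-0.5, 1.2, -1.9]
width: 33.0
t 53.6 F [-0.5  1.2 -1.9] w 33.0 grasp in ramp [ 28.8 432.5 190.8] j [0.79 0.54 0.38 1.41 0.   0.8 ]
turn deg [ 0.48 -7.83  3.6 ]
shift now-axes [  17.3 -367.8   90.9]  after-turn axes [   6.6 -367.7   92.3]
```

```bash
python3 -m pendant '[[[0.003,-0.04,0,0.24,-3.92,1.8,0.3],[0.003,-0.05,0,0.24,-3.92,1.8,0.3],[0,-0.05,0,0,0,0,0.3],[0,-0.05,0,0,0,0,0.3],[0,-0.05,0,0,0,0,0.3],[0,-0.05,0,0,0,0,0.3],[0,-0.05,0,0,0,0,0.3],[0,-0.027,0,0,0,0,0.3],[0,0,0,0,0,0,0.3],[0,0,0,0,0,0,0.3]]]'
python3 -c "
from h import *
tgt([14,65,99])"
```

```text
time: 54.85
position: [428.1, 94.1, 167.4]
tcp_rot: [-3.138, 0.136, 3.067]
ft_force: [-0.3, 0.0, -2.6]
width: 33.1
t 54.85 F [-0.3  0.  -2.6] w 33.1 grasp in ramp [ 17.5  64.9 189.3] j [ 0.25 -0.04 -0.38  1.09 -0.05  0.33]
turn deg [-0.19 -0.21  0.02]
shift now-axes [ 2.9  0.6 90.3]  after-turn axes [ 3.3  0.3 90.3]
```

```bash
python3 -m pendant '[[[0.003,0,0.03,-0.19,-0.21,0,0.3],[0,0,0.03,0,0,0,0.3],[0,0,0.03,0,0,0,0.3],[0,0,0.029,0,0,0,0.3],[0,0,0,0,0,0,0.3],[0,0,0,0,0,0,0.3]]]'
python3 rails.py w27
python3 -c "
from h import *
tgt([14,65,38.5])"
```

```text
time: 55.6
position: [442.2, 93.4, 50.5]
tcp_rot: [3.141, 0.141, 3.068]
ft_force: [-0.3, 0.8, -0.6]
width: 33.1
rail z 18.0
-94 [-93.5 -79.7] [23.  24.4] 984 zmed 17.8
-32 [-47.2 -19.4] [23.  24.1] 2086 zmed 18.1
32 [22.7 33.1] [23.1 23.2] 160 zmed 18.0
94 [ 95.9 104.3] [23.1 23.1] 114 zmed 17.8
deck z 0.2 22942 slope [0.001 0.243] [-0.002  0.24 ]
t 55.65 F [-0.5 -0.1 -0.6] w 33.2 grasp in ramp [15.2 65.  71.8] j [ 0.24  0.07 -0.59  0.78 -0.04  0.31]
turn deg [0.03 0.12 0.06]
shift now-axes [ 1.4 -0.  33.3]  after-turn axes [ 1.3 -0.  33.3]
```

View pics/w27.png

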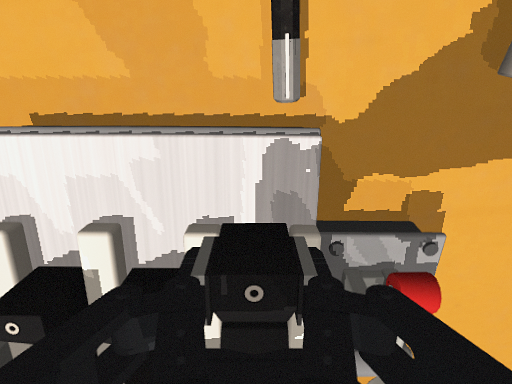

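```bash
python3 -m pendant '[[[0.0013,0,0.015,0,0,0,0.3],[0,0,0.01,0,0,0,0.3],[0,0,0.004,0,0,0,0.3],[0,0,0,0,0,0,0.3],[0,0,0.002,0,0,0,0.3],[0,0,0,0,0,0,0.3]]]'
python3 -c "
from h import *
tgt([14,65,38.5])"
```

```text
time: 56.4
position: [445.1, 92.6, 19.0]
tcp_rot: [3.142, 0.141, 3.067]
ft_force: [-0.1, 0.4, -2.3]
width: 33.5
t 56.4 F [-0.1  0.4 -2.3] w 33.5 grasp in ramp [13.4 64.4 40. ] j [ 0.24  0.11 -0.63  0.69 -0.04  0.31]
turn deg [0.   0.06 0.02]
shift now-axes [-0.5  0.6  1.5]  after-turn axes [-0.5  0.6  1.5]
```

```bash
python3 -m pendant '[[[-0.004,0.0005,0.0008,0,0,0,0.3],[-0.005,0,0,0,0,0,0.3],[-0.005,0,0,0,0,0,0.3],[-0.005,0,0,0,0,0,0.3],[-0.005,0,0,0,0,0,0.3],[-0.005,0,0,0,0,0,0.3],[-0.005,0,0,0,0,0,0.3],[-0.005,0,0,0,0,0,0.3],[-0.004,0,0,0,0,0,0.3],[-0.002,0,0,0,0,0,0.3],[0,0,0,0,0,0,0.3]]]'
python3 -c "
from h import *
tgt([62,65,38.5])"
```

```text
time: 57.78
position: [489.6, 89.7, 24.4]
tcp_rot: [-3.142, 0.141, 3.067]
ft_force: [-0.1, 0.3, -1.4]
width: 33.2
t 57.77 F [-0.1  0.3 -1.4] w 33.2 grasp in ramp [58.4 64.9 39. ] j [ 0.21  0.19 -0.53  0.72 -0.04  0.28]
turn deg [-0.    0.04  0.03]
shift now-axes [-3.6  0.1  0.5]  after-turn axes [-3.6  0.1  0.5]
```

```bash
python3 -m pendant '[[[-0.001,0,0,0,0,0,0.3],[-0.001,0,0.0004,0,0,0,0.3],[0,0,0,0,0,0,0.3]]]'; python3 -m pendant '[[[-0.001,0,0,0,0,0,0.3],[0,0,0,0,0,0,0.3]]]'; python3 -m pendant '[[[0,0,0.0003,0,0,0,0.3],[0,0,0,0,0,0,0.3]]]'
python3 -c "
from h import *
tgt([62,65,38.5])"
```

```text
time: 58.15
position: [491.0, 89.6, 24.4]
tcp_rot: [-3.142, 0.14, 3.067]
ft_force: [-8.3, 0.5, 9.5]
width: 33.0
time: 58.4
position: [491.3, 89.6, 24.4]
tcp_rot: [3.142, 0.139, 3.067]
ft_force: [-14.6, 1.6, 14.7]
width: 33.1
time: 58.65
position: [491.3, 89.6, 24.4]
tcp_rot: [3.142, 0.139, 3.067]
ft_force: [-18.6, 1.1, 21.4]
width: 33.1
t 58.65 F [-18.6   1.1  21.4] w 33.1 grasp in ramp [60.1 64.9 38.8] j [ 0.21  0.19 -0.52  0.73 -0.04  0.28]
turn deg [ 0.01 -0.05  0.05]
shift now-axes [-1.9  0.1  0.3]  after-turn axes [-1.9  0.1  0.3]
```

```bash
python3 -m pendant '[[[0.001,0,-0.0004,0,0,0,0.3],[0,0,0,0,0,0,0.52],[0,0,0,0,0,0,0.52],[0,0,0,0,0,0,0.52],[0,0,-0.02,0,0,0,0.52],[0,0,-0.04,0,0,0,0.52],[0.01,0,-0.05,0,0,0,0.52],[0.02,0,-0.03,0,0,0,0.52],[0,0,0,0,0,0,0.52],[0,0,0,0,0,0,0.52]]]'
python3 placed.py w28
```

```text
time: 59.9
position: [442.6, 93.2, 158.4]
tcp_rot: [-3.141, 0.141, 3.067]
ft_force: [-0.8, 0.1, 0.1]
width: 44.4
lane -64 1027 x min (downhill end) [51.  51.3] y [-79.4 -46.6] z [47.1 51.6 52.9]
 yaw est 0.033 front edge slope [-3.0000e-03  5.0692e+01]
lane 0 1008 x min (downhill end) [51.4 51.8] y [-15.7  17. ] z [47.3 51.5 52.7]
 yaw est -0.014 front edge slope [5.0000e-03 5.1293e+01]
lane 64 991 x min (downhill end) [50.7 50.9] y [48.2 80.8] z [47.2 51.4 52.7]
 yaw est -0.013 front edge slope [6.0000e-03 5.0264e+01]
```

View pics/w28.png

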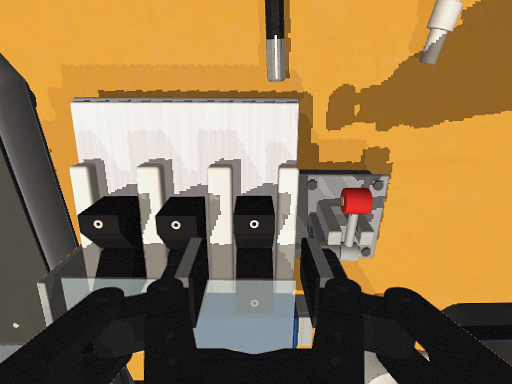

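All three blocks stand level at 50.7–51.8. I back away and do a final check of bolt, handle, knob and bystanders.

```bash
python3 -m pendant '[[[0.01,0,-0.04,0,0,0,0.52],[0.01,-0.02,-0.04,0,0,0,0.52],[0,-0.04,-0.02,0,0,0,0.52],[0,-0.03,0,0,0,0,0.52],[0,0,0,0,0,0,0.52],[0,0,0,0,0,0,0.52]]]'
python3 - <<'E'
from h import *
im,C,i=wr('w29');Q=w2r(C.reshape(-1,3)).reshape(C.shape)
m=(im[...,0]>90)&(im[...,1]<60)&(im[...,2]<60)&(abs(C[...,0]-490)<60)&(abs(C[...,1]-190)<50)
print('red',m.sum(),C[m].mean(0).round(1),np.percentile(C[m],[2,98],axis=0).round(1))
m=(im.sum(2)<130)&(Q[...,2]>94)&(Q[...,2]<105)&(abs(Q[...,0]-162)<45)&(Q[...,1]>-125)&(Q[...,1]<-50)
if m.sum()>20:print('knob',m.sum(),cv2.minAreaRect(Q[m][:,:2].astype(np.float32)))
m=(Q[...,2]>57)&(Q[...,2]<68)&(abs(Q[...,1])<90)&(Q[...,0]>85)&(Q[...,0]<150);print('hood edge',np.percentile(Q[m][:,0],[0.5,2]).round(1))
for n in("top","scene"):
    im,d=ctrl.get_image(n);C=cloud(d,ctrl.camera_info(n));Q=w2r(C.reshape(-1,3)).reshape(C.shape)
    for b in("bottle","ring_gauge","stamp"): print(n,b,[(np.round(r["extent"],1).tolist(),round(r["confidence"],2)) for r in ctrl.search_frame(b,n)[:1]])
    im3=im.astype(int);m=(im3.sum(2)<150)&(Q[...,2]>88)&(Q[...,2]<105)&(abs(Q[...,0]-162)<40)&(Q[...,1]>-125)&(Q[...,1]<-50)
    print('knob',m.sum(),cv2.minAreaRect(Q[m][:,:2].astype(np.float32)) if m.sum()>4 else '')
    cv2.imwrite(f'pics/{n}_end.png',im[:,:,::-1])
    if n=="scene": cv2.imwrite('pics/scene_endc.png',cv2.resize(im[100:310,120:420],None,fx=2.6,fy=2.6,interpolation=cv2.INTER_CUBIC)[:,:,::-1])
E
```

```text
time: 60.7
position: [402.0, 6.1, 254.3]
tcp_rot: [-3.142, 0.139, 3.066]
ft_force: [-0.3, -0.4, -0.2]
width: 44.2
red 399 [467.2 172.3  93.2] [[459.2 163.   81.9]
 [478.  184.1  97.9]]
knob 203 ((157.66485595703125, -74.27415466308594), (11.477585792541504, 26.056320190429688), 17.63629722595215)
hood edge [103.5 103.9]
top bottle [([259.8, 129.7, 17.1, 25.9], 0.78)]
top ring_gauge [([181.0, 164.3, 21.7, 20.7], 0.67)]
top stamp [([162.3, 188.7, 11.2, 3.4], 0.55)]
knob 41 ((161.01759338378906, -81.33696746826172), (10.573083877563477, 40.926918029785156), 14.314355850219727)
scene bottle [([136.9, 261.0, 15.1, 27.5], 0.68)]
scene ring_gauge [([149.1, 234.1, 29.7, 25.2], 0.6)]
scene stamp [([135.4, 261.8, 17.4, 26.5], 0.68)]
knob 33 ((153.71343994140625, -76.39645385742188), (7.388625144958496, 33.5330810546875), 7.285752296447754)
```

View pics/scene_endc.png

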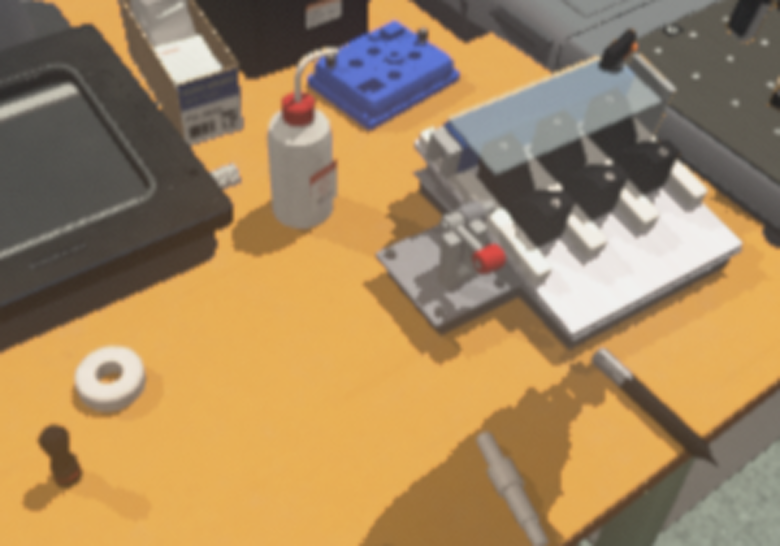

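View pics/w29.png

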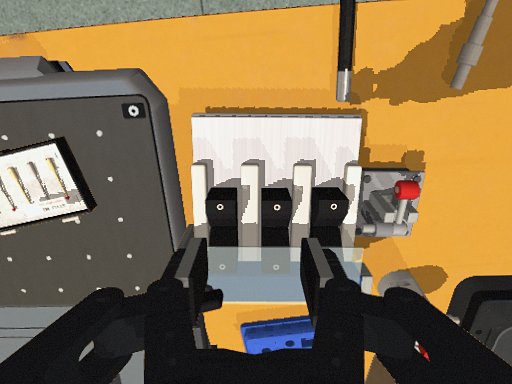

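The scene view shows three blocks in their lanes under the hood, the handle down at (490,258), and the bottle, ring and stamp unmoved. Handing in.

```bash
python3 -c "
from rig import ctrl
print(ctrl.hand_in())"
```

```text
the job is handed in; nothing more can be done
None
```

I finished the whole task and handed it in at about 61 s. The hand-in gave no verdict, so what follows rests on my own measurements.

**What I did**
- **Bolt:** I lifted the handle and drew the bolt about 30 mm. Once the carriage was clamped, I pushed it home again and set the handle down in the notch.
- **Carriage and knob:** I slid the carriage about 70 mm to its end stop and turned the knob clockwise until tight.
- **Vee blocks:** I placed all three, one per lane, slid uphill under the hood to the stop.

**Last checks**
- **Knob:** The bar measured about 1.29 rad right after tightening. The final top view agreed within about 0.03 rad. The final wrist and scene views saw only part of the bar and gave other angles (wrist 1.26, scene about 1.44).
- **Carriage:** It stopped against its end stop after 70.0 mm. At the end the hood edge read 103.5–103.9 mm against 105 expected, which fits my ramp frame reading about 1.5 mm low.
- **Blocks:** Their downhill ends read 51.0, 51.5 and 50.8 mm. That is 52–53 mm from the hood edge, against 52 expected, so they are against the stop to about 1 mm. They stand level, and yaw is within about 0.03 rad.
- **Grip:** It is back within about 1–2 mm of its starting place. The mean position in the last view was 3 mm lower in y, most likely from the viewing angle.
- **Bystanders:** They look unmoved in the pictures. One scene report for the bottle was wrong: the network boxed the stamp.

**Things that went differently**
- The real fingertips sit about 41 mm behind the reported TCP, so my first pinch on the grip closed on air. I corrected for this afterwards.
- An early yaw ran into the last joint's limit, so I used the half-turned grasp instead.
- The middle block first stopped about 2 mm short, and I nudged it home with closed fingers.
- The highest wrist force I saw was about 46 N in total, when seating the first block.

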